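# Post the sealed cartridge cases into the slotted tote

### The arm

A 6-joint arm with a two-finger parallel gripper is mounted at the origin on the work surface. World frame = base frame: x ahead of the robot, y to its left, z up, the work surface at z = 0. Lengths are in m, angles in rad, forces in N, time in s.
With the tool pointing down it reaches from about 0.35 to 0.775 m from the base axis. Payload 5.5 kg.
Tool frame: the origin (TCP) lies at the very end of the fingers, on their centre line; the grasp point (between the pads) lies 19 mm behind it (manip.pinch_z is the distance from the TCP to the grasp point, in m); z points along the fingers, y is the direction in which the jaws open and shut (so a half turn about z gives the same grasp; the last joint's range is limited). The gripper opens to 85 mm and grips with 20 to 120 N. Pads are 22 mm wide; open, the fingers measure 114 mm over their backs; the gripper's body (76 mm by 85 mm) begins 54 mm behind the grasp point. The pads swing forward as they close: fully open they stand 13 mm farther back than shut.
Start: joints at [-1.264, 0.313, 0.046, 1.304, 0, 1.431], TCP at [0.248, -0.519, 0.231] pointing down, gripper open.
Joint ranges: [-2.76, 2.76], [-0.86, 1.69], [-1.03, 1.26], [-2.2, 2.34], [-1.47, 1.5], [-3.14, 3.14]. Speed limits (rad/s): [2.57, 2.57, 3.14, 3.14, 3.14, 3.14].

### API

Orientations are given as a rotation vector (axis times angle).
In Python, from rig import manip, viewer, hand_in, finder gives the robot as it stands.
- The arm moves only by the tool send_rows, never from a script. Its argument "rows" is a list of rows, each an object of numbers: "ax", "ay", "az": the turn, a rotation vector about the tool's x, y, z in degrees; "tx", "ty", "tz": the shift along the tool's x, y, z in m; "jaw": the closure, from 0 (fully open) to 1 (shut). In form: [{"ax": .., "ay": .., "az": .., "tx": .., "ty": .., "tz": .., "jaw": ..}, ...]. A call has 1 to 5 rows; each row shifts and turns the commanded pose from where the row before left it, along the tool's axes as they then stand; what a row does not reach is not made up. A row lasts 1/12 s, in which the tool goes at most 41.7 mm and 7.16 degrees, less where a joint would pass 70% of its speed; a pose out of reach is approached as far as the arm can. A call with a gripper value outside its range is refused whole. The fingers move at their own pace and stop on an object; the grip force is fixed at half the most. Time passes only in rows, so rows that do not move let the fingers close. It gives the time, the measured TCP pose, the force and the opening at its end, in the units of the state.
- manip.get_state(): the state, without advancing time (a new reading comes with each control period).
- viewer.snapshot(name): name is "scene" or "top" or "wrist"; returns a dict with "color" (400x640x3 uint8, blue, green, red), "K" (3x3 intrinsics, pixels), "cam_to_world" (4x4, takes a point from camera to world coordinates). Camera axes: x right, y up, looking along -z (the intrinsics and any distortion apply to the point x, -y, -z); pixel columns grow to the right and rows downward; lengths in m; the calibration is good to about 2 mm. A picture is of the moment at which its call begins. There is no depth.
- hand_in(): hands the job in, once; it reports no verdict.
Trained networks look in a picture, given as the dict that the camera call returned (one of the last four; its "shot" number tells which), for a name from the list of things; names that differ only in an ending like _2 or _b are one class to them, and where a whole thing is asked for, a point or a joint stands for the part that bears it (a point fixed in the world has none). Each returns a list of dicts, best first, with "p" (0 to 1); they miss things now and then, are a little off and sometimes report something else, mostly with a low value. They report only what shows in the picture. A call takes as long as a camera call. They do not tell look-alikes from the thing itself.
- finder.regions_of(picture, thing): "pixels" (400x640 bool, what is visible of it) and "point" ([column, row] as shares, 0 to 1, of the picture: columns of its width, rows of its height, amid what is visible of it).
- finder.place_of(picture, thing): "point" ([column, row] as shares, 0 to 1, of the picture: columns of its width, rows of its height: a listed point, or the origin of a listed thing).
The state is a dict: "time": time; "joint_pos": joint angles; "qd": joint speeds; "tau": joint torques, N m; "tcp_pos": TCP position; "eef_rot": TCP orientation; "wrist_force": force on the tool from outside, world axes, zero at the start; "torque": the same for the moment, N m; "grip_width": finger opening in m.
Only numpy, scipy, OpenCV 4.12 (cv2) and the standard library are available. Lean on these libraries where they do the work, as an engineer would, in place of code of your own. Each camera call takes 0.05 s, during which the arm holds its last target. There are 200 camera calls.

### The job

The sealer has dropped two finished cartridge cases, one orange and one green, into its catch tray. Collect both, in either order, and push each one right through the narrow slot in the front of the white-fronted tote, so that both have dropped inside it. Leave the glass cube in the tray and the pencil cup by the sill where they stand.

Things in the scene. Friction and masses are not known exactly. Their poses are not given: they have to be found in the camera images.
- orange_case_center (a point): centre (half-way up) of the orange sealed cartridge case: a rigid flat block 84 mm long (its x axis), 60 mm wide (y), 10 mm thick (z), about 60 g, white label on top. It starts flat in the catch tray, label up; either end may go first into the slot.
- green_case_center (a point): centre (half-way up) of the green sealed cartridge case: a rigid flat block 84 mm long (its x axis), 60 mm wide (y), 10 mm thick (z), about 60 g, white label on top. It starts flat in the catch tray, label up; either end may go first into the slot.
- tote: fixed slotted tote; origin on the desk, x points into it, square to its white front wall (3 mm thick, 160 mm wide, outer face at x = 90 mm), z up. White sill: 110 mm wide, x = -35 to 90 mm, top 120 mm high. Behind the wall clear and closed all round, inside 143 x 152 mm, floor at 4 mm, top at 154 mm. Nothing under the slot inside: a case pushed past its middle tips over the wall's edge and drops.
- slot (a point): centre of the slot, on the outer face of the tote's front wall (tote x = 90 mm, y = 0, 128 mm above the desk); axes as the tote's. The slot is level, 68 mm wide (y), 16 mm high, thin red frame; its lower edge is level with the sill's top (within 1 mm), 120 mm above the desk. A case may hang askew in it until its rear end is pushed right up to the wall's face.
- sealer: fixed case sealer with catch tray, left or right of the tote; origin on the desk, in the tray between the cases, x towards the machine, y along the tray. Aluminium tray: inner floor 4 mm above the desk, x = -137 to 105 mm, y = -152 to 152 mm, lip 14 mm above the desk at the front (-x) and two sides. Machine body 320 mm wide, 110 mm high, x = 105 to 245 mm.
- glass_cube: clear glass cube, 36 mm, standing in the catch tray near its front lip, origin under its centre. Leave alone.
- pencil_cup: wooden pencil cup, radius 36 mm, 95 mm tall, with three pencils that reach 174 mm above the desk; stands beside the sill, on the tote's -y side; origin under its centre. Leave alone.
There are look-alikes about, which are no part of the job. Several things look just like the part that bears orange_case_center: the one meant starts farthest from the robot's base. Of the things shaped like the part that bears green_case_center, the green one is meant.

How it is judged:
On the way:
1. one of the cases has gone through the slot into the tote (((x of orange_case_center in the frame of tote between 0.094 and 0.236 m and y of orange_case_center in the frame of tote between -0.076 and 0.076 m and z of orange_case_center in the frame of tote below 0.075 m) or (x of green_case_center in the frame of tote between 0.094 and 0.236 m and y of green_case_center in the frame of tote between -0.076 and 0.076 m and z of green_case_center in the frame of tote below 0.075 m))), for 0.1 s.
At the end, for the whole second after the job is handed in: Both cases are inside the tote, their centres behind the front wall, within the side walls and below 75 mm above the desk (wholly below the slot); how they lie there does not matter (x of orange_case_center in the frame of tote between 0.094 and 0.236 m and y of orange_case_center in the frame of tote between -0.076 and 0.076 m and z of each of orange_case_center, green_case_center in the frame of tote below 0.075 m and x of green_case_center in the frame of tote between 0.094 and 0.236 m and y of green_case_center in the frame of tote between -0.076 and 0.076 m); the robot touches nothing.
It fails at once if the glass cube is moved more than 25 mm (distance of glass_cube from where it was at the start of the episode above 0.025 m).
It fails at once if the pencil cup is moved more than 25 mm or tipped more than 0.35 rad (distance of pencil_cup from where it was at the start of the episode above 0.025 m or angle between pencil_cup's own z axis and vertical above 0.35 rad).
It also fails if it takes over 70 s, if anything falls off the work surface, if the arm or the gripper's body presses on something with over 40 N, if the wrist force passes 120 N, or if a joint passes its speed limit or range.

## Working session

There is one attempt and no reset: what is moved stays moved. The work goes in short steps, Python scripts to look and compute and a tool call to move; the robot and the scene stay as the last step left them, time stands still between calls to the robot, and variables do not carry over. Pictures are saved under pics/ and viewed, about 8 in all and at most 12, crops included, and the job is handed in when it is done.

Besides the shell and the picture viewer there is one more tool, called after "Emit:" by a JSON object that holds its "fn" and its "kwargs". send_rows: Moves the arm, as the interface text tells. Its arguments: {"type":"object","properties":{"rows":{"type":"array"}},"required":["rows"]}

```bash
ls; mkdir -p pics
cat > h.py <<'E'
import numpy as np, cv2
from scipy.spatial.transform import Rotation as R
from rig import manip, viewer, hand_in, finder
def px2w(s,pt,z,share=True):
    u,v=(pt[0]*640,pt[1]*400) if share else pt
    K=np.array(s["K"]);T=np.array(s["cam_to_world"])
    d=T[:3,:3]@np.array([(u-K[0,2])/K[0,0],-(v-K[1,2])/K[1,1],-1.])
    o=T[:3,3]; return o+d*(z-o[2])/d[2]
def w2px(s,p):
    K=np.array(s["K"]);T=np.linalg.inv(np.array(s["cam_to_world"]))
    c=T[:3,:3]@np.asarray(p)+T[:3,3]; return K[0,0]*c[0]/-c[2]+K[0,2],K[1,1]*c[1]/c[2]+K[1,2]
def st():
    s=manip.get_state(); print(round(s["time"],2),np.round(s["joint_pos"],3),np.round(s["tcp_pos"],4)); print(np.round(R.from_rotvec(s["eef_rot"]).as_matrix(),3)); print(s["wrist_force"],s["grip_width"])
    return s
E
python3 - <<'E'
from h import *
np.set_printoptions(precision=4,suppress=True)
st()
for n in("top","scene"):
    s=viewer.snapshot(n); cv2.imwrite(f"pics/{n}0.png",s["color"]); print(n,s["K"],s["cam_to_world"], [k for k in s])
    for t,z in(("orange_case_center",.009),("green_case_center",.009),("tote",0),("slot",.128),("sealer",0),("glass_cube",0),("pencil_cup",0)):
        for d in finder.place_of(s,t)[:6]:
            print(t,round(d["p"],2),np.array(d["point"])*[640,400],px2w(s,d["point"],z))
E
```

```text
pics
0.0 [-1.264  0.314  0.045  1.304 -0.     1.431] [ 0.2483 -0.5181  0.2304]
[[ 0.902  0.432 -0.001]
 [ 0.432 -0.902  0.002]
 [ 0.    -0.002 -1.   ]]
[-0.6312  0.3948 -0.9878] 0.0852439439520722
top [[510.8701   0.     320.5016]
 [  0.     510.8701 206.8164]
 [  0.       0.       1.    ]] [[-0.0231  0.9989 -0.0417  0.3833]
 [-0.9995 -0.024  -0.0212 -0.1106]
 [-0.0222  0.0412  0.9989  1.4424]
 [ 0.      0.      0.      1.    ]] ['color', 'K', 'cam_to_world', 'shot']
orange_case_center 0.93 [412.8  276.28] [ 0.2436 -0.3324  0.009 ]
orange_case_center 0.74 [339.776 192.92 ] [ 0.4809 -0.1352  0.009 ]
green_case_center 0.74 [393.216 186.   ] [ 0.4966 -0.2854  0.009 ]
green_case_center 0.65 [466.816 129.68 ] [ 0.65  -0.496  0.009]
tote 0.7 [339.52 190.2 ] [ 0.4892 -0.1348  0.    ]
tote 0.66 [207.808 199.32 ] [0.4725 0.2398 0.    ]
slot 0.68 [199.296 165.8  ] [0.5524 0.2297 0.128 ]
sealer 0.85 [368. 184.] [ 0.5048 -0.2157  0.    ]
sealer 0.67 [360.32 227.68] [ 0.382  -0.1907  0.    ]
glass_cube 0.53 [364.096 227.8  ] [ 0.3814 -0.2014  0.    ]
pencil_cup 0.73 [255.104 197.52 ] [0.4744 0.1049 0.    ]
scene [[502.1504   0.     321.5709]
 [  0.     502.1504 192.5046]
 [  0.       0.       1.    ]] [[-0.1762 -0.7068  0.6851  1.3639]
 [ 0.9843 -0.1168  0.1326  0.0774]
 [-0.0137  0.6977  0.7163  1.0624]
 [ 0.      0.      0.      1.    ]] ['color', 'K', 'cam_to_world', 'shot']
orange_case_center 0.87 [262.528 160.6  ] [ 0.2492 -0.3245  0.009 ]
orange_case_center 0.83 [306.688 225.   ] [ 0.4861 -0.136   0.009 ]
green_case_center 0.88 [161.024 252.48 ] [ 0.6428 -0.4966  0.009 ]
green_case_center 0.85 [255.68 221.48] [ 0.4968 -0.2785  0.009 ]
tote 0.6 [444.928 239.12 ] [0.4662 0.24   0.    ]
slot 0.73 [447.168 240.4  ] [0.5774 0.2256 0.128 ]
sealer 0.6 [280.384 224.   ] [ 0.4871 -0.211   0.    ]
glass_cube 0.67 [297.792 198.8  ] [ 0.3843 -0.1833  0.    ]
pencil_cup 0.64 [395.712 233.32 ] [0.4678 0.1079 0.    ]
```

View pics/top0.png

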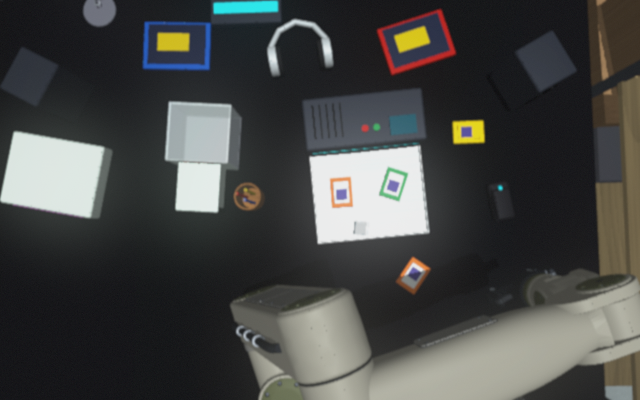

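View pics/scene0.png

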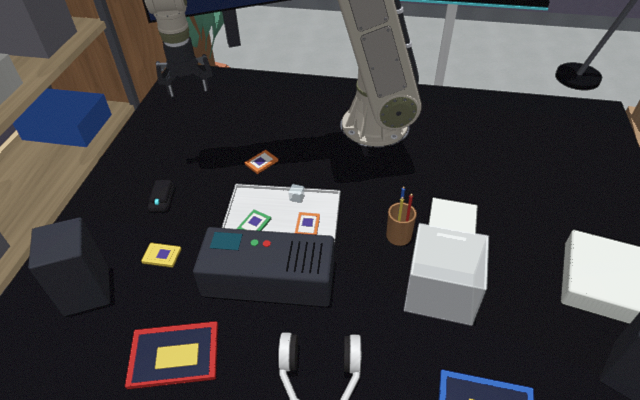

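The orange candidates are the tray case at top (340,192), the loose one at (412,275) and, for shape only, the yellow block at (467,131). The tray orange is farthest from the base, so I choose it. The green case is at (393,185). Next I measure angles and check in a close crop.

Run:
```python
from h import *
np.set_printoptions(precision=4,suppress=True)
s=viewer.snapshot("top")
def ang(t,z,zt,near=None):
    for d in finder.regions_of(s,t)[:3]:
        m=np.array(d["pixels"]).astype(np.uint8)
        c=max(cv2.findContours(m,0,1)[0],key=cv2.contourArea)
        P=np.array([px2w(s,p[0],z,False)[:2] for p in c],np.float32)
        (cx,cy),(w,h),a=cv2.minAreaRect(P)
        b=cv2.boxPoints(((cx,cy),(w,h),a))
        if w<h: a+=90
        print(t,round(d["p"],2),(round(cx,4),round(cy,4)),"size",round(w,3),round(h,3),"long axis deg",round((a+90)%180-90,1))
ang("orange_case_center",.014,0);ang("green_case_center",.014,0);ang("tote",.12,0);ang("sealer",.05,0);ang("glass_cube",.036,0);ang("pencil_cup",.09,0)
# sill white blob
g=cv2.inRange(s["color"],(190,190,190),(255,255,255)); g[:,:170]=0;g[:,230:]=0;g[:150]=0;g[225:]=0
c=max(cv2.findContours(g,0,1)[0],key=cv2.contourArea)
P=np.array([px2w(s,p[0],.12,False)[:2] for p in c],np.float32)
r=cv2.minAreaRect(P);print("sill",r,cv2.boxPoints(r))
im=cv2.resize(s["color"][85:255,150:450],None,fx=2.6,fy=2.6,interpolation=cv2.INTER_CUBIC);cv2.imwrite("pics/crop1.png",im)
```

```text
orange_case_center 0.66 (0.248, -0.3315) size 0.061 0.084 long axis deg -36.1
orange_case_center 0.64 (0.4857, -0.1385) size 0.088 0.061 long axis deg 1.7
green_case_center 0.83 (0.5036, -0.285) size 0.06 0.085 long axis deg -19.9
green_case_center 0.62 (0.6425, -0.4965) size 0.081 0.056 long axis deg 88.4
tote 0.96 (0.578, 0.2251) size 0.194 0.288 long axis deg -4.5
sealer 0.68 (0.5529, -0.2142) size 0.4 0.333 long axis deg 4.3
glass_cube 0.64 (0.4836, -0.1393) size 0.085 0.061 long axis deg 2.7
glass_cube 0.51 (0.3839, -0.1893) size 0.036 0.033 long axis deg 88.5
pencil_cup 0.62 (0.4745, 0.109) size 0.083 0.067 long axis deg 88.6
sill ((0.4995933473110199, 0.23650220036506653), (0.10842137038707733, 0.12395195662975311), 85.50963592529297) [[0.4336 0.1873]
 [0.5571 0.1776]
 [0.5656 0.2857]
 [0.4421 0.2954]]
```

View pics/crop1.png

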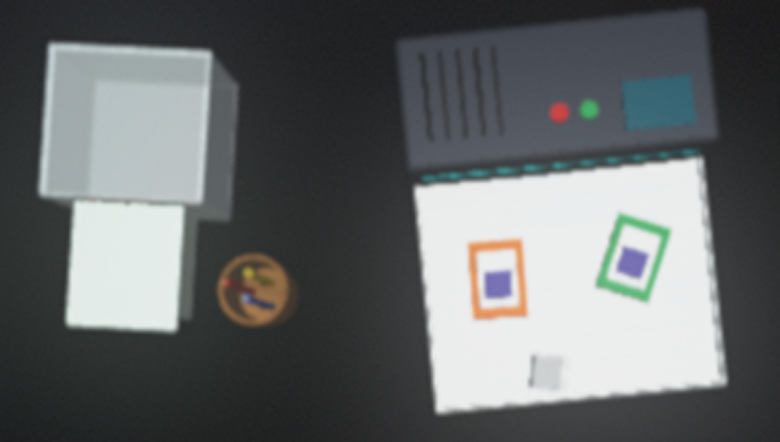

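The crop confirms the orange case upright in the tray (crop 497,278), the green tilted about 20° (632,258), the cube (548,370), the cup (255,288) and the sill (125,265). I'm going above the orange case, gripping 25 mm behind its centre.

Emit:
{"fn": "send_rows", "kwargs": {"rows": [{"ax": 0,"ay": 0,"az": 0,"tx": 0.0323,"ty": -0.0228,"tz": 0,"jaw": 0},{"ax": 0,"ay": 0,"az": 0,"tx": 0.0323,"ty": -0.0228,"tz": 0,"jaw": 0},{"ax": 0,"ay": 0,"az": 0,"tx": 0.0323,"ty": -0.0228,"tz": 0,"jaw": 0},{"ax": 0,"ay": 0,"az": 0,"tx": 0.0323,"ty": -0.0228,"tz": 0,"jaw": 0}]}}

```text
time: 1.48
tcp_pos: [0.3259, -0.3792, 0.2312]
eef_rot: [3.064, 0.694, 0.0]
wrist_force: [1.6, -0.6, 0.2]
grip_width: 0.0853
```

Emit:
{"fn": "send_rows", "kwargs": {"rows": [{"ax": 0,"ay": 0,"az": 0,"tx": 0.0323,"ty": -0.0228,"tz": 0,"jaw": 0},{"ax": 0,"ay": 0,"az": 0,"tx": 0.0323,"ty": -0.0228,"tz": 0,"jaw": 0},{"ax": 0,"ay": 0,"az": 0,"tx": 0.0323,"ty": -0.0228,"tz": 0,"jaw": 0},{"ax": 0,"ay": 0,"az": 0,"tx": 0.0323,"ty": -0.0228,"tz": 0,"jaw": 0}]}}

```text
time: 1.82
tcp_pos: [0.4032, -0.2408, 0.2316]
eef_rot: [3.063, 0.695, 0.001]
wrist_force: [0.7, -0.6, 0.1]
grip_width: 0.085
```

Emit:
{"fn": "send_rows", "kwargs": {"rows": [{"ax": 0,"ay": 0,"az": 0,"tx": 0.0323,"ty": -0.0228,"tz": 0,"jaw": 0},{"ax": 0,"ay": 0,"az": 0,"tx": 0.0323,"ty": -0.0228,"tz": 0,"jaw": 0},{"ax": 0,"ay": 0,"az": 0,"tx": 0.0323,"ty": -0.0228,"tz": 0,"jaw": 0},{"ax": 0,"ay": 0,"az": -7,"tx": 0,"ty": 0,"tz": 0,"jaw": 0},{"ax": 0,"ay": 0,"az": -7,"tx": 0,"ty": 0,"tz": 0,"jaw": 0}]}}

```text
time: 2.23
tcp_pos: [0.4615, -0.1364, 0.2314]
eef_rot: [2.95, 1.08, 0.0]
wrist_force: [0.5, 0.1, 0.2]
grip_width: 0.0856
```

Emit:
{"fn": "send_rows", "kwargs": {"rows": [{"ax": 0,"ay": 0,"az": -7,"tx": 0,"ty": 0,"tz": 0,"jaw": 0},{"ax": 0,"ay": 0,"az": -7,"tx": 0,"ty": 0,"tz": 0,"jaw": 0},{"ax": 0,"ay": 0,"az": -7,"tx": 0,"ty": 0,"tz": 0,"jaw": 0},{"ax": 0,"ay": 0,"az": -7,"tx": 0,"ty": 0,"tz": 0,"jaw": 0},{"ax": 0,"ay": 0,"az": -7,"tx": 0,"ty": 0,"tz": 0,"jaw": 0}]}}

```text
time: 2.65
tcp_pos: [0.4605, -0.1388, 0.2314]
eef_rot: [2.493, 1.911, 0.0]
wrist_force: [-0.5, -1.0, 0.0]
grip_width: 0.0854
```

Emit:
{"fn": "send_rows", "kwargs": {"rows": [{"ax": 0,"ay": 0,"az": -7,"tx": 0,"ty": 0,"tz": 0,"jaw": 0},{"ax": 0,"ay": 0,"az": -7,"tx": 0,"ty": 0,"tz": 0,"jaw": 0},{"ax": 0,"ay": 0,"az": -7,"tx": 0,"ty": 0,"tz": 0,"jaw": 0},{"ax": 0,"ay": 0,"az": -7,"tx": 0,"ty": 0,"tz": 0,"jaw": 0},{"ax": 0,"ay": 0,"az": -7,"tx": 0,"ty": 0,"tz": 0,"jaw": 0}]}}

```text
time: 3.07
tcp_pos: [0.4605, -0.1389, 0.2314]
eef_rot: [1.803, 2.572, -0.0]
wrist_force: [0.2, 0.1, -0.3]
grip_width: 0.0854
```

Emit:
{"fn": "send_rows", "kwargs": {"rows": [{"ax": 0,"ay": 0,"az": -7,"tx": 0,"ty": 0,"tz": 0,"jaw": 0},{"ax": 0,"ay": 0,"az": -7,"tx": 0,"ty": 0,"tz": 0,"jaw": 0},{"ax": 0,"ay": 0,"az": -7,"tx": 0,"ty": 0,"tz": 0,"jaw": 0},{"ax": 0,"ay": 0,"az": -7,"tx": 0,"ty": 0,"tz": 0,"jaw": 0},{"ax": 0,"ay": 0,"az": -7,"tx": 0,"ty": 0,"tz": 0,"jaw": 0}]}}

```text
time: 3.48
tcp_pos: [0.4605, -0.1389, 0.2314]
eef_rot: [0.946, 2.996, -0.0]
wrist_force: [0.6, 0.2, 0.2]
grip_width: 0.0851
```

Emit:
{"fn": "send_rows", "kwargs": {"rows": [{"ax": 0,"ay": 0,"az": -7,"tx": 0,"ty": 0,"tz": 0,"jaw": 0},{"ax": 0,"ay": 0,"az": -7,"tx": 0,"ty": 0,"tz": 0,"jaw": 0},{"ax": 0,"ay": 0,"az": -7,"tx": 0,"ty": 0,"tz": 0,"jaw": 0},{"ax": 0,"ay": 0,"az": -7,"tx": 0,"ty": 0,"tz": 0,"jaw": 0},{"ax": 0,"ay": 0,"az": -7,"tx": 0,"ty": 0,"tz": 0,"jaw": 0}]}}

```text
time: 3.9
tcp_pos: [0.4605, -0.1389, 0.2314]
eef_rot: [0.002, 3.141, -0.0]
wrist_force: [0.5, -0.3, -0.7]
grip_width: 0.0853
```

```bash
cat > look.py <<'E'
from h import *
import sys
np.set_printoptions(precision=4,suppress=True)
def look(name,t,z=.014,want=None):
    s=viewer.snapshot("wrist"); cv2.imwrite(f"pics/{name}.png",s["color"])
    for d in finder.place_of(s,t)[:3]: print("place",round(d["p"],2),np.array(d["point"])*[640,400],px2w(s,d["point"],z))
    for d in finder.regions_of(s,t)[:3]:
        m=np.array(d["pixels"]).astype(np.uint8)
        c=max(cv2.findContours(m,0,1)[0],key=cv2.contourArea)
        P=np.array([px2w(s,p[0],z,False)[:2] for p in c],np.float32)
        (cx,cy),(w,h),a=cv2.minAreaRect(P)
        if w<h: a+=90
        print(round(d["p"],2),(round(cx,4),round(cy,4)),"size",round(w,3),round(h,3),"long deg",round((a+90)%180-90,1))
    return s
E
python3 - <<'E'
from look import *
st(); look("w1","orange_case_center")
E
```

```text
3.9 [-0.46   0.131 -0.187  1.253 -0.    -0.459] [ 0.4605 -0.1389  0.2314]
[[-1.     0.001  0.   ]
 [ 0.001  1.    -0.   ]
 [-0.    -0.    -1.   ]]
[ 0.5181 -0.3301 -0.6791] 0.08525836366092952
place 0.6 [318.912 192.32 ] [ 0.4807 -0.1377  0.014 ]
0.95 (0.4825, -0.1373) size 0.085 0.061 long deg 2.8
```

View pics/w1.png

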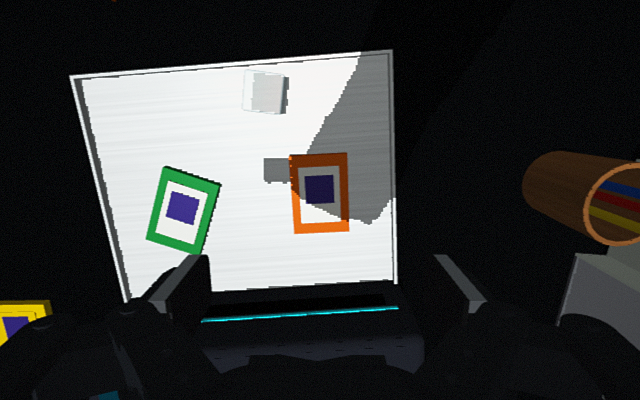

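Orange sits at (319,193) in the wrist view and reads (0.482, -0.1375) at 2.8°. The cube at (265,92) is well clear. I'm descending.

Emit:
{"fn": "send_rows", "kwargs": {"rows": [{"az": -2.8,"ax": 0,"ay": 0,"tx": 0.003,"ty": 0,"tz": 0.035,"jaw": 0},{"az": 0,"ax": 0,"ay": 0,"tx": 0,"ty": 0,"tz": 0.035,"jaw": 0},{"az": 0,"ax": 0,"ay": 0,"tx": 0,"ty": 0,"tz": 0.035,"jaw": 0},{"az": 0,"ax": 0,"ay": 0,"tx": 0,"ty": 0,"tz": 0.035,"jaw": 0},{"az": 0,"ax": 0,"ay": 0,"tx": 0,"ty": 0,"tz": 0.035,"jaw": 0}]}}

```text
time: 4.47
tcp_pos: [0.4576, -0.1389, 0.0551]
eef_rot: [-0.06, 3.14, -0.001]
wrist_force: [1.3, -0.0, 1.0]
grip_width: 0.0854
```

Emit:
{"fn": "send_rows", "kwargs": {"rows": [{"az": 0,"ax": 0,"ay": 0,"tx": 0,"ty": 0,"tz": 0.025,"jaw": 0.15},{"az": 0,"ax": 0,"ay": 0,"tx": 0,"ty": 0,"tz": 0.015,"jaw": 0.15},{"az": 0,"ax": 0,"ay": 0,"tx": 0,"ty": 0,"tz": 0.0,"jaw": 0.15},{"az": 0,"ax": 0,"ay": 0,"tx": 0,"ty": 0,"tz": 0.0,"jaw": 0.15}]}}

```text
time: 4.8
tcp_pos: [0.4568, -0.1386, 0.0158]
eef_rot: [0.062, -3.139, -0.001]
wrist_force: [0.2, -0.2, 0.5]
grip_width: 0.0728
```

Emit:
{"fn": "send_rows", "kwargs": {"rows": [{"az": 0,"ax": 0,"ay": 0,"tx": 0,"ty": 0,"tz": 0.004,"jaw": 0.15},{"az": 0,"ax": 0,"ay": 0,"tx": 0,"ty": 0,"tz": 0.002,"jaw": 0.15},{"az": 0,"ax": 0,"ay": 0,"tx": 0,"ty": 0,"tz": 0,"jaw": 0.15}]}}

```text
time: 5.05
tcp_pos: [0.4583, -0.1393, 0.0111]
eef_rot: [-0.065, 3.139, -0.002]
wrist_force: [0.0, 0.1, -0.3]
grip_width: 0.0723
```

Emit:
{"fn": "send_rows", "kwargs": {"rows": [{"az": 0,"ax": 0,"ay": 0,"tx": 0,"ty": 0,"tz": 0.003,"jaw": 0.15},{"az": 0,"ax": 0,"ay": 0,"tx": 0,"ty": 0,"tz": 0.002,"jaw": 0.15},{"az": 0,"ax": 0,"ay": 0,"tx": 0,"ty": 0,"tz": 0,"jaw": 0.15}]}}

```text
time: 5.3
tcp_pos: [0.4575, -0.1389, 0.0052]
eef_rot: [-0.066, 3.141, -0.0]
wrist_force: [0.6, 0.4, -0.2]
grip_width: 0.0727
```

Run:
```python
from h import *
s=viewer.snapshot("wrist"); cv2.imwrite("pics/w2.png",s["color"][150:]);st()
```

```text
5.35 [-0.463  0.326 -0.549  0.697 -0.    -0.505] [ 0.4574 -0.1389  0.0053]
[[-0.999 -0.042 -0.   ]
 [-0.042  0.999 -0.   ]
 [ 0.    -0.    -1.   ]]
[-0.43363097  0.12214893  0.77689087] 0.07280720047330098
```

View pics/w2.png

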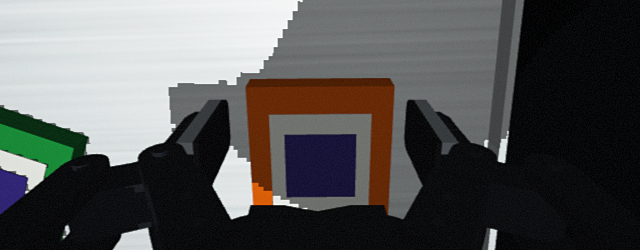

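Fingers straddle the orange case centrally (case columns 247–393, pads at 225 and 405). I'm easing lower while watching the force.

Emit:
{"fn": "send_rows", "kwargs": {"rows": [{"az": 0,"ax": 0,"ay": 0,"tx": 0,"ty": 0,"tz": 0.002,"jaw": 0.15},{"az": 0,"ax": 0,"ay": 0,"tx": 0,"ty": 0,"tz": 0,"jaw": 0.15}]}}

```text
time: 5.52
tcp_pos: [0.4574, -0.1388, 0.0031]
eef_rot: [0.066, -3.141, -0.0]
wrist_force: [0.4, 0.6, -0.1]
grip_width: 0.0726
```

Emit:
{"fn": "send_rows", "kwargs": {"rows": [{"az": 0,"ax": 0,"ay": 0,"tx": 0,"ty": 0,"tz": 0.002,"jaw": 0.15},{"az": 0,"ax": 0,"ay": 0,"tx": 0,"ty": 0,"tz": 0,"jaw": 0.15}]}}

```text
time: 5.68
tcp_pos: [0.4573, -0.1388, 0.001]
eef_rot: [0.066, -3.141, -0.0]
wrist_force: [0.9, -0.2, 0.8]
grip_width: 0.0725
```

Emit:
{"fn": "send_rows", "kwargs": {"rows": [{"az": 0,"ax": 0,"ay": 0,"tx": 0,"ty": 0,"tz": 0,"jaw": 0.5},{"az": 0,"ax": 0,"ay": 0,"tx": 0,"ty": 0,"tz": 0,"jaw": 0.5},{"az": 0,"ax": 0,"ay": 0,"tx": 0,"ty": 0,"tz": 0,"jaw": 0.5},{"az": 0,"ax": 0,"ay": 0,"tx": 0,"ty": 0,"tz": 0,"jaw": 0.5}]}}

```text
time: 6.02
tcp_pos: [0.4575, -0.1388, 0.0017]
eef_rot: [-0.066, 3.141, -0.0]
wrist_force: [-2.2, 0.2, 5.0]
grip_width: 0.0581
```

Emit:
{"fn": "send_rows", "kwargs": {"rows": [{"az": 0,"ax": 0,"ay": 0,"tx": 0,"ty": 0,"tz": -0.01,"jaw": 0.5},{"az": 0,"ax": 0,"ay": 0,"tx": 0,"ty": 0,"tz": -0.03,"jaw": 0.5},{"az": 0,"ax": 0,"ay": 0,"tx": 0,"ty": 0,"tz": -0.04,"jaw": 0.5},{"az": 0,"ax": 0,"ay": 0,"tx": 0,"ty": 0,"tz": -0.04,"jaw": 0.5},{"az": 0,"ax": 0,"ay": 0,"tx": 0,"ty": 0,"tz": -0.04,"jaw": 0.5}]}}

```text
time: 6.43
tcp_pos: [0.4568, -0.1386, 0.1627]
eef_rot: [0.066, -3.14, -0.001]
wrist_force: [1.2, -0.9, -1.5]
grip_width: 0.0582
```

Emit:
{"fn": "send_rows", "kwargs": {"rows": [{"az": 0,"ax": 0,"ay": 0,"tx": 0,"ty": 0,"tz": -0.04,"jaw": 0.5},{"az": 0,"ax": 0,"ay": 0,"tx": 0,"ty": 0,"tz": -0.04,"jaw": 0.5},{"az": 0,"ax": 0,"ay": 0,"tx": 0,"ty": 0,"tz": 0,"jaw": 0.5}]}}

```text
time: 6.68
tcp_pos: [0.4609, -0.1405, 0.2493]
eef_rot: [-0.066, 3.129, -0.01]
wrist_force: [0.9, -0.9, -0.0]
grip_width: 0.058
```

Run:
```python
from look import *
S=st(); s=look("w3","orange_case_center",S["tcp_pos"][2]+.01)
```

```text
6.68 [-0.463  0.117 -0.16   1.282 -0.    -0.505] [ 0.4609 -0.1405  0.2493]
[[-0.999 -0.042  0.012]
 [-0.042  0.999 -0.006]
 [-0.011 -0.006 -1.   ]]
[ 0.9323 -0.9438 -0.0182] 0.05796564095610096
place 0.65 [317.184 324.52 ] [ 0.4844 -0.1402  0.2593]
```

View pics/w3.png

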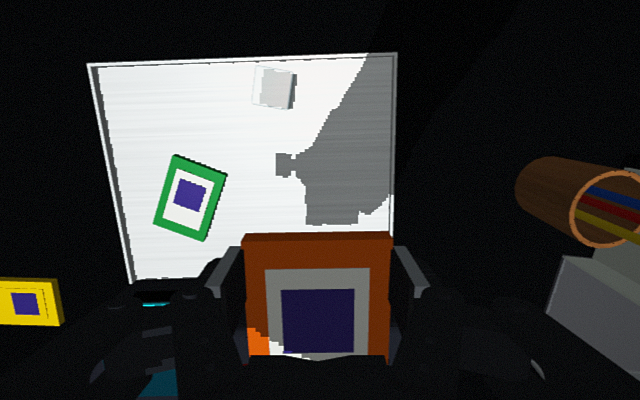

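Held squarely, with the case centre about 24 mm ahead of the TCP. I'm moving over the sill.

Emit:
{"fn": "send_rows", "kwargs": {"rows": [{"az": 0,"ax": 0,"ay": 0,"tx": -0.0039,"ty": 0.0376,"tz": 0,"jaw": 0.5},{"az": 0,"ax": 0,"ay": 0,"tx": -0.0039,"ty": 0.0376,"tz": 0,"jaw": 0.5},{"az": 0,"ax": 0,"ay": 0,"tx": -0.0039,"ty": 0.0376,"tz": 0,"jaw": 0.5},{"az": 0,"ax": 0,"ay": 0,"tx": -0.0039,"ty": 0.0376,"tz": 0,"jaw": 0.5},{"az": 0,"ax": 0,"ay": 0,"tx": -0.0039,"ty": 0.0376,"tz": 0,"jaw": 0.5}]}}

```text
time: 7.25
tcp_pos: [0.4675, 0.0514, 0.2388]
eef_rot: [0.064, -3.137, -0.0]
wrist_force: [0.2, 1.0, -1.3]
grip_width: 0.0581
```

Emit:
{"fn": "send_rows", "kwargs": {"rows": [{"az": 0,"ax": 0,"ay": 0,"tx": -0.0039,"ty": 0.0376,"tz": 0,"jaw": 0.5},{"az": 0,"ax": 0,"ay": 0,"tx": -0.0039,"ty": 0.0376,"tz": 0,"jaw": 0.5},{"az": 0,"ax": 0,"ay": 0,"tx": -0.0039,"ty": 0.0376,"tz": 0,"jaw": 0.5},{"az": 0,"ax": 0,"ay": 0,"tx": -0.0039,"ty": 0.0376,"tz": 0,"jaw": 0.5},{"az": 0,"ax": 0,"ay": 0,"tx": -0.0039,"ty": 0.0376,"tz": 0,"jaw": 0.5}]}}

```text
time: 7.67
tcp_pos: [0.4792, 0.24, 0.2386]
eef_rot: [0.066, -3.137, 0.002]
wrist_force: [1.3, -1.3, 0.0]
grip_width: 0.0579
```

Emit:
{"fn": "send_rows", "kwargs": {"rows": [{"az": 6.9,"ax": 0,"ay": 0,"tx": 0,"ty": 0,"tz": 0,"jaw": 0.5},{"az": 0,"ax": 0,"ay": 0,"tx": 0,"ty": 0,"tz": 0,"jaw": 0.5},{"az": 0,"ax": 0,"ay": 0,"tx": 0,"ty": 0,"tz": 0,"jaw": 0.5}]}}

```text
time: 7.92
tcp_pos: [0.4795, 0.2383, 0.239]
eef_rot: [-0.117, -3.135, 0.003]
wrist_force: [0.1, -0.1, -0.2]
grip_width: 0.058
```

Run:
```python
from h import *
S=st(); s=viewer.snapshot("wrist")
im=s["color"].copy(); cv2.imwrite("pics/w4.png",im)
np.save("w4.npy",dict(K=s["K"],cam_to_world=s["cam_to_world"],color=im),allow_pickle=True)
# predicted sill corners from top fit
for p in ((.4336,.1873),(.5571,.1776),(.5656,.2857),(.4421,.2954)): print(p,np.round(w2px(s,(*p,.12)),1))
for d in finder.regions_of(s,"orange_case_center")[:1]: print(d["point"])
```

```text
7.92 [ 0.312  0.238 -0.037  1.301 -0.     0.386] [0.4795 0.2383 0.239 ]
[[-0.997  0.075 -0.004]
 [ 0.075  0.997 -0.002]
 [ 0.004 -0.002 -1.   ]]
[ 0.12303329 -0.06666574 -0.22399201] 0.05799484880792122
(0.4336, 0.1873) [244.5 141.9]
(0.5571, 0.1776) [251.7 294. ]
(0.5656, 0.2857) [383.6 294.7]
(0.4421, 0.2954) [392.5 142.6]
[0.4978, 0.7303]
```

View pics/w4.png

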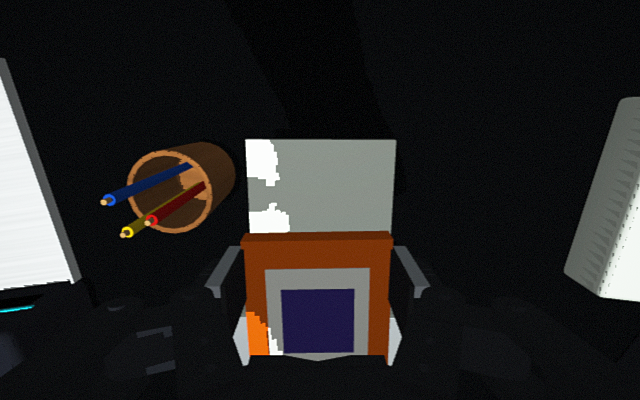

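Run:
```python
from h import *
s=np.load("w4.npy",allow_pickle=True).item()
np.set_printoptions(precision=4,suppress=True)
g=cv2.cvtColor(s["color"],cv2.COLOR_BGR2GRAY)
for r in (150,170,190,210,225):
    row=g[r].astype(int); m=np.where(row[236:420]>90)[0]+236
    l,rr=m.min(),m.max()+1
    a,b=px2w(s,(l,r),.12,False),px2w(s,(rr,r),.12,False); print(r,l,rr,a[:2],b[:2],(a+b)[:2]/2)
m=np.where(g[:230,320]>90)[0]; print("rear edge",px2w(s,(320,m.min()),.12,False))
hsv=cv2.cvtColor(s["color"],cv2.COLOR_BGR2HSV)
o=cv2.inRange(hsv,(5,150,60),(20,255,255))
for r in (243,250,260,285,305):
    m=np.where(o[r,235:400])[0]+235; a,b=px2w(s,(m.min(),r),.2485,False),px2w(s,(m.max()+1,r),.2485,False); print("case",r,m.min(),m.max(),a[:2],b[:2],(a+b)[:2]/2)
```

```text
150 246 396 [0.4396 0.1877] [0.4477 0.2979] [0.4436 0.2428]
170 246 394 [0.4544 0.1858] [0.4625 0.2961] [0.4584 0.241 ]
190 248 393 [0.4697 0.1854] [0.4778 0.2951] [0.4738 0.2402]
210 249 392 [0.4855 0.1842] [0.4936 0.294 ] [0.4895 0.2391]
225 249 391 [0.4976 0.1827] [0.5057 0.293 ] [0.5016 0.2379]
rear edge [0.4363 0.2426 0.12  ]
case 243 240 392 [0.4636 0.2074] [0.4681 0.2688] [0.4659 0.2381]
case 250 244 390 [0.4668 0.2087] [0.4711 0.268 ] [0.4689 0.2383]
case 260 244 389 [0.4711 0.2081] [0.4755 0.2675] [0.4733 0.2378]
case 285 246 388 [0.4823 0.2075] [0.4867 0.2668] [0.4845 0.2372]
case 305 246 390 [0.4916 0.2063] [0.4961 0.2675] [0.4938 0.2369]
```

Emit:
{"fn": "send_rows", "kwargs": {"rows": [{"az": 0.5,"ax": 0,"ay": 0,"tx": 0,"ty": 0.0017,"tz": 0.035,"jaw": 0.5},{"az": 0,"ax": 0,"ay": 0,"tx": 0,"ty": 0,"tz": 0.04,"jaw": 0.5},{"az": 0,"ax": 0,"ay": 0,"tx": 0,"ty": 0,"tz": 0.03,"jaw": 0.5},{"az": 0,"ax": 0,"ay": 0,"tx": 0,"ty": 0,"tz": 0.008,"jaw": 0.5},{"az": 0,"ax": 0,"ay": 0,"tx": 0,"ty": 0,"tz": 0,"jaw": 0.5}]}}

```text
time: 8.43
tcp_pos: [0.4788, 0.2382, 0.1258]
eef_rot: [-0.138, -3.133, 0.004]
wrist_force: [-0.1, -0.8, 0.3]
grip_width: 0.058
```

Emit:
{"fn": "send_rows", "kwargs": {"rows": [{"az": 0,"ax": 0,"ay": 0,"tx": 0,"ty": 0,"tz": 0,"jaw": 0.5}]}}

```text
time: 8.52
tcp_pos: [0.4814, 0.2394, 0.1291]
eef_rot: [0.138, 3.138, -0.0]
wrist_force: [0.2, -0.6, -0.6]
grip_width: 0.0579
```

Emit:
{"fn": "send_rows", "kwargs": {"rows": [{"az": 0,"ax": 0,"ay": 0,"tx": 0,"ty": 0,"tz": 0.006,"jaw": 0.5},{"az": 0,"ax": 0,"ay": 0,"tx": 0,"ty": 0,"tz": 0,"jaw": 0.5},{"az": 0,"ax": 0,"ay": 0,"tx": 0,"ty": 0,"tz": 0,"jaw": 0.5}]}}

```text
time: 8.77
tcp_pos: [0.4818, 0.2403, 0.1236]
eef_rot: [0.137, 3.136, 0.001]
wrist_force: [0.2, -0.4, -1.7]
grip_width: 0.0579
```

Emit:
{"fn": "send_rows", "kwargs": {"rows": [{"az": 0,"ax": 0,"ay": 0,"tx": 0,"ty": 0,"tz": 0.002,"jaw": 0.5},{"az": 0,"ax": 0,"ay": 0,"tx": 0,"ty": 0,"tz": 0,"jaw": 0.5},{"az": 0,"ax": 0,"ay": 0,"tx": 0,"ty": 0,"tz": 0,"jaw": 0.5}]}}

```text
time: 9.02
tcp_pos: [0.481, 0.2402, 0.1205]
eef_rot: [0.137, 3.138, 0.0]
wrist_force: [0.9, -0.5, -0.4]
grip_width: 0.0579
```

Run:
```python
from h import *
st(); s=viewer.snapshot("wrist"); c=viewer.snapshot("scene")
cv2.imwrite("pics/m1.png",np.hstack([cv2.resize(s["color"][100:,180:460],(400,429)),cv2.resize(c["color"][150:330,380:500],(286,429),interpolation=cv2.INTER_CUBIC)])); st()
```

```text
9.02 [ 0.314  0.301 -0.251  1.019 -0.     0.401] [0.481  0.2402 0.1205]
[[-0.996  0.087  0.   ]
 [ 0.087  0.996  0.   ]
 [-0.     0.    -1.   ]]
[ 0.87114401 -0.54579454 -0.4472981 ] 0.05790536024755837
9.12 [ 0.314  0.301 -0.251  1.019 -0.     0.401] [0.4809 0.2402 0.1204]
[[-0.996  0.087  0.   ]
 [ 0.087  0.996 -0.   ]
 [-0.     0.    -1.   ]]
[-0.13978163 -0.13891295 -0.74896234] 0.057489982525499625
```

View pics/m1.png

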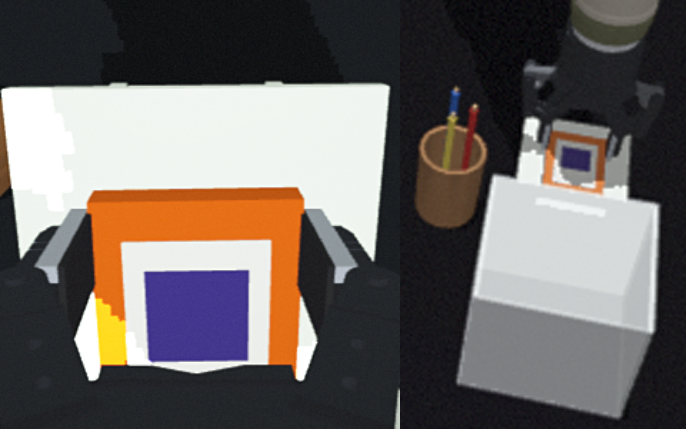

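The case is nearly centred on the sill (margins about 77 px and 83 px). I'm inserting gently with force checks.

Emit:
{"fn": "send_rows", "kwargs": {"rows": [{"az": 0,"ax": 0,"ay": 0,"tx": -0.008,"ty": 0.0007,"tz": 0,"jaw": 0.5},{"az": 0,"ax": 0,"ay": 0,"tx": -0.006,"ty": 0,"tz": 0,"jaw": 0.5},{"az": 0,"ax": 0,"ay": 0,"tx": -0.004,"ty": 0,"tz": 0,"jaw": 0.5},{"az": 0,"ax": 0,"ay": 0,"tx": -0.004,"ty": 0,"tz": 0,"jaw": 0.5},{"az": 0,"ax": 0,"ay": 0,"tx": 0,"ty": 0,"tz": 0,"jaw": 0.5}]}}

```text
time: 9.53
tcp_pos: [0.5041, 0.2388, 0.1202]
eef_rot: [0.138, 3.138, 0.0]
wrist_force: [-0.1, -0.1, -1.0]
grip_width: 0.058
```

Emit:
{"fn": "send_rows", "kwargs": {"rows": [{"az": 0,"ax": 0,"ay": 0,"tx": -0.005,"ty": 0,"tz": 0,"jaw": 0.5},{"az": 0,"ax": 0,"ay": 0,"tx": 0,"ty": 0,"tz": 0,"jaw": 0.5}]}}

```text
time: 9.7
tcp_pos: [0.5086, 0.2384, 0.1202]
eef_rot: [0.138, 3.138, -0.0]
wrist_force: [0.3, -0.6, -0.1]
grip_width: 0.0579
```

Through the frame with no force. Continuing.

Emit:
{"fn": "send_rows", "kwargs": {"rows": [{"az": 0,"ax": 0,"ay": 0,"tx": -0.008,"ty": 0,"tz": 0,"jaw": 0.5},{"az": 0,"ax": 0,"ay": 0,"tx": -0.008,"ty": 0,"tz": 0,"jaw": 0.5},{"az": 0,"ax": 0,"ay": 0,"tx": -0.008,"ty": 0,"tz": 0,"jaw": 0.5},{"az": 0,"ax": 0,"ay": 0,"tx": 0,"ty": 0,"tz": 0,"jaw": 0.5}]}}

```text
time: 10.03
tcp_pos: [0.534, 0.2362, 0.1204]
eef_rot: [0.138, 3.137, 0.0]
wrist_force: [0.8, 0.1, -0.4]
grip_width: 0.0582
```

Emit:
{"fn": "send_rows", "kwargs": {"rows": [{"az": 0,"ax": 0,"ay": 0,"tx": -0.006,"ty": 0,"tz": 0,"jaw": 0.5},{"az": 0,"ax": 0,"ay": 0,"tx": -0.004,"ty": 0,"tz": 0,"jaw": 0.5},{"az": 0,"ax": 0,"ay": 0,"tx": -0.002,"ty": 0,"tz": 0,"jaw": 0.5},{"az": 0,"ax": 0,"ay": 0,"tx": 0,"ty": 0,"tz": 0,"jaw": 0.5}]}}

```text
time: 10.37
tcp_pos: [0.5442, 0.2353, 0.1202]
eef_rot: [0.137, 3.138, -0.0]
wrist_force: [1.1, -0.9, -0.9]
grip_width: 0.0581
```

Emit:
{"fn": "send_rows", "kwargs": {"rows": [{"az": 0,"ax": 0,"ay": 0,"tx": 0,"ty": 0,"tz": 0,"jaw": 0.0},{"az": 0,"ax": 0,"ay": 0,"tx": 0,"ty": 0,"tz": 0,"jaw": 0.0},{"az": 0,"ax": 0,"ay": 0,"tx": 0,"ty": 0,"tz": 0,"jaw": 0.0},{"az": 0,"ax": 0,"ay": 0,"tx": 0.01,"ty": 0,"tz": -0.003,"jaw": 0.0},{"az": 0,"ax": 0,"ay": 0,"tx": 0.03,"ty": 0,"tz": -0.003,"jaw": 0.0}]}}

```text
time: 10.78
tcp_pos: [0.5063, 0.2387, 0.1264]
eef_rot: [0.14, 3.135, 0.001]
wrist_force: [0.5, 0.3, 0.6]
grip_width: 0.0853
```

Emit:
{"fn": "send_rows", "kwargs": {"rows": [{"az": 0,"ax": 0,"ay": 0,"tx": 0.03,"ty": 0,"tz": -0.01,"jaw": 1},{"az": 0,"ax": 0,"ay": 0,"tx": 0,"ty": 0,"tz": 0,"jaw": 1},{"az": 0,"ax": 0,"ay": 0,"tx": 0,"ty": 0,"tz": 0,"jaw": 1},{"az": 0,"ax": 0,"ay": 0,"tx": 0,"ty": 0,"tz": 0,"jaw": 1},{"az": 0,"ax": 0,"ay": 0,"tx": 0,"ty": 0,"tz": 0,"jaw": 1}]}}

```text
time: 11.2
tcp_pos: [0.4746, 0.2415, 0.1365]
eef_rot: [0.137, 3.137, 0.0]
wrist_force: [0.3, 0.5, -0.0]
grip_width: 0.0256
```

Emit:
{"fn": "send_rows", "kwargs": {"rows": [{"az": 0,"ax": 0,"ay": 0,"tx": 0,"ty": 0,"tz": 0,"jaw": 1},{"az": 0,"ax": 0,"ay": 0,"tx": 0,"ty": 0,"tz": 0,"jaw": 1},{"az": 0,"ax": 0,"ay": 0,"tx": 0,"ty": 0,"tz": 0.01,"jaw": 1},{"az": 0,"ax": 0,"ay": 0,"tx": 0,"ty": 0,"tz": 0.003,"jaw": 1},{"az": 0,"ax": 0,"ay": 0,"tx": 0,"ty": 0,"tz": 0,"jaw": 1}]}}

```text
time: 11.62
tcp_pos: [0.4731, 0.241, 0.1215]
eef_rot: [-0.137, -3.136, 0.002]
wrist_force: [-0.3, 0.0, 1.0]
grip_width: 0.0002
```

Run:
```python
from h import *
st(); s=viewer.snapshot("wrist"); c=viewer.snapshot("scene")
cv2.imwrite("pics/m2.png",np.hstack([cv2.resize(s["color"][100:,180:460],(400,429)),cv2.resize(c["color"][150:330,380:500],(286,429),interpolation=cv2.INTER_CUBIC)]))
```

```text
11.62 [ 0.32   0.29  -0.263  1.021 -0.     0.407] [0.4731 0.241  0.1215]
[[-0.996  0.088 -0.003]
 [ 0.088  0.996 -0.001]
 [ 0.003 -0.001 -1.   ]]
[-0.26141072  0.00246613  1.03272028] 0.00021908378009439757
```

View pics/m2.png

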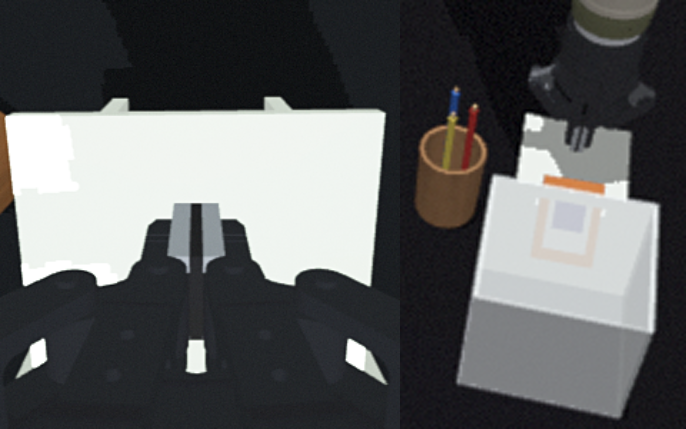

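The case sits through the slot with its rear still outside (scene crop 573,185) and the fingers behind it. I'm pushing it through.

Emit:
{"fn": "send_rows", "kwargs": {"rows": [{"az": 0,"ax": 0,"ay": 0,"tx": -0.015,"ty": 0,"tz": -0.001,"jaw": 1},{"az": 0,"ax": 0,"ay": 0,"tx": -0.015,"ty": 0,"tz": 0,"jaw": 1},{"az": 0,"ax": 0,"ay": 0,"tx": -0.01,"ty": 0,"tz": 0,"jaw": 1},{"az": 0,"ax": 0,"ay": 0,"tx": -0.008,"ty": 0,"tz": 0,"jaw": 1},{"az": 0,"ax": 0,"ay": 0,"tx": -0.008,"ty": 0,"tz": 0,"jaw": 1}]}}

```text
time: 12.13
tcp_pos: [0.5301, 0.2365, 0.1242]
eef_rot: [-0.137, -3.138, 0.0]
wrist_force: [-5.2, 0.5, 1.8]
grip_width: 0.0
```

Emit:
{"fn": "send_rows", "kwargs": {"rows": [{"az": 0,"ax": 0,"ay": 0,"tx": -0.006,"ty": 0,"tz": 0,"jaw": 1},{"az": 0,"ax": 0,"ay": 0,"tx": -0.006,"ty": 0,"tz": 0,"jaw": 1},{"az": 0,"ax": 0,"ay": 0,"tx": -0.006,"ty": 0,"tz": 0,"jaw": 1},{"az": 0,"ax": 0,"ay": 0,"tx": 0,"ty": 0,"tz": 0,"jaw": 1}]}}

```text
time: 12.47
tcp_pos: [0.5354, 0.235, 0.1202]
eef_rot: [-0.132, -3.114, 0.003]
wrist_force: [-25.3, 2.3, 3.5]
grip_width: -0.0002
```

Run:
```python
from h import *
st(); c=viewer.snapshot("scene")
cv2.imwrite("pics/m3.png",cv2.resize(c["color"][150:330,380:500],(360,540),interpolation=cv2.INTER_CUBIC))
print([(d["p"],np.array(d["point"])*[640,400]) for d in finder.place_of(c,"orange_case_center")])
```

```text
12.47 [ 0.273  0.405 -0.099  1.092  0.006  0.358] [0.5354 0.235  0.1202]
[[-0.996  0.084 -0.025]
 [ 0.084  0.996 -0.001]
 [ 0.025 -0.003 -1.   ]]
[-25.34743046   2.27838486   3.54957859] -0.00022972601251264904
[(0.91, array([258.688, 160.68 ]))]
```

View pics/m3.png

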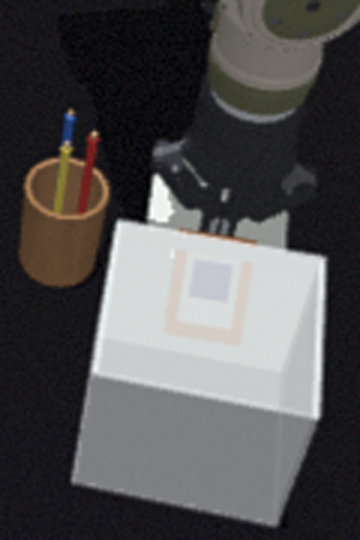

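The case has jammed: 25 N with its rear about 17 mm outside, apparently nose-down and wedged. I'm backing off, tilting the fingers 20° so the push runs along the case, and pushing again.

Emit:
{"fn": "send_rows", "kwargs": {"rows": [{"az": 0,"ax": 0,"ay": 0,"tx": 0.022,"ty": 0,"tz": -0.006,"jaw": 1},{"az": 0,"ax": 0,"ay": 6.7,"tx": 0,"ty": 0,"tz": 0,"jaw": 1},{"az": 0,"ax": 0,"ay": 6.7,"tx": 0,"ty": 0,"tz": 0,"jaw": 1},{"az": 0,"ax": 0,"ay": 6.6,"tx": 0,"ty": 0,"tz": 0,"jaw": 1},{"az": 0,"ax": 0,"ay": 0,"tx": 0,"ty": 0,"tz": 0,"jaw": 1}]}}

```text
time: 12.98
tcp_pos: [0.5265, 0.2355, 0.1237]
eef_rot: [-0.125, -2.775, -0.017]
wrist_force: [0.4, -0.7, -2.8]
grip_width: -0.0003
```

Run:
```python
from h import *
st(); c=viewer.snapshot("scene")
hsv=cv2.cvtColor(c["color"],cv2.COLOR_BGR2HSV); o=cv2.inRange(hsv,(3,90,80),(22,255,255)); o[:, :430]=0; o[:, 485:]=0;o[:200]=0;o[280:]=0
ys,xs=np.where(o); print(len(ys), ys.min() if len(ys) else 0, [(y,xs[ys==y].min(),xs[ys==y].max()) for y in np.unique(ys)][:12])
for z in(.12,.125,.13,.135,.14,.145,.15): print(z,np.round(w2px(c,(.5445,.236,z)),1),np.round(w2px(c,(.5575,.235,z)),1))
print("walltop",w2px(c,(.5617,.2317,.154)))
```

```text
12.98 [0.225 0.657 0.259 1.521 0.107 0.296] [0.5265 0.2355 0.1237]
[[-0.931  0.089 -0.355]
 [ 0.085  0.996  0.028]
 [ 0.356 -0.004 -0.934]]
[ 0.40268841 -0.66518294 -2.80301715] -0.00029795377358707867
17 227 [(np.int64(227), np.int64(446), np.int64(448)), (np.int64(228), np.int64(450), np.int64(455)), (np.int64(229), np.int64(455), np.int64(459)), (np.int64(230), np.int64(461), np.int64(464))]
0.12 [451.  232.5] [450.6 236.6]
0.125 [451.4 231.2] [451.  235.3]
0.13 [451.8 229.9] [451.3 233.9]
0.135 [452.1 228.5] [451.7 232.6]
0.14 [452.5 227.2] [452.1 231.2]
0.145 [452.8 225.8] [452.4 229.9]
0.15 [453.2 224.4] [452.8 228.5]
walltop (np.float64(451.65469650989075), np.float64(228.60059147615146))
```

Emit:
{"fn": "send_rows", "kwargs": {"rows": [{"az": 0,"ax": 0,"ay": 0,"tx": 0.001,"ty": 0,"tz": -0.003,"jaw": 1},{"az": 0,"ax": 0,"ay": 0,"tx": -0.0045,"ty": 0,"tz": -0.0015,"jaw": 1},{"az": 0,"ax": 0,"ay": 0,"tx": 0,"ty": 0,"tz": 0,"jaw": 1}]}}

```text
time: 13.28
tcp_pos: [0.5312, 0.2368, 0.1354]
eef_rot: [-0.121, -2.795, -0.023]
wrist_force: [-0.0, -0.0, -1.0]
grip_width: -0.0003
```

Emit:
{"fn": "send_rows", "kwargs": {"rows": [{"az": 0,"ax": 0,"ay": 0,"tx": -0.004,"ty": 0,"tz": -0.001,"jaw": 1},{"az": 0,"ax": 0,"ay": 0,"tx": 0,"ty": 0,"tz": 0,"jaw": 1}]}}

```text
time: 13.45
tcp_pos: [0.5336, 0.2365, 0.1347]
eef_rot: [-0.121, -2.791, -0.023]
wrist_force: [-2.8, 0.4, 0.5]
grip_width: 0.0002
```

Emit:
{"fn": "send_rows", "kwargs": {"rows": [{"az": 0,"ax": 0,"ay": 0,"tx": -0.004,"ty": 0,"tz": -0.001,"jaw": 1},{"az": 0,"ax": 0,"ay": 0,"tx": 0,"ty": 0,"tz": 0,"jaw": 1}]}}

```text
time: 13.62
tcp_pos: [0.5356, 0.2362, 0.1333]
eef_rot: [-0.121, -2.785, -0.021]
wrist_force: [-7.5, 2.2, -0.1]
grip_width: 0.0
```

Emit:
{"fn": "send_rows", "kwargs": {"rows": [{"az": 0,"ax": 0,"ay": 0,"tx": -0.005,"ty": 0,"tz": 0.0005,"jaw": 1},{"az": 0,"ax": 0,"ay": 0,"tx": 0,"ty": 0,"tz": 0,"jaw": 1}]}}

```text
time: 13.78
tcp_pos: [0.5388, 0.2357, 0.1302]
eef_rot: [-0.12, -2.782, -0.02]
wrist_force: [-11.1, 2.0, -2.3]
grip_width: -0.0001
```

Emit:
{"fn": "send_rows", "kwargs": {"rows": [{"az": 0,"ax": 0,"ay": 0,"tx": -0.005,"ty": 0,"tz": 0.0005,"jaw": 1},{"az": 0,"ax": 0,"ay": 0,"tx": 0,"ty": 0,"tz": 0,"jaw": 1}]}}

```text
time: 13.95
tcp_pos: [0.5411, 0.2355, 0.1283]
eef_rot: [-0.12, -2.777, -0.02]
wrist_force: [-16.7, 1.9, -1.2]
grip_width: 0.0004
```

```bash
cat > oc.py <<'E'
from h import *
def oc(lo=(3,90,80),hi=(22,255,255)):
    c=viewer.snapshot("scene"); hsv=cv2.cvtColor(c["color"],cv2.COLOR_BGR2HSV); o=cv2.inRange(hsv,lo,hi); o[:, :430]=0; o[:, 485:]=0;o[:200]=0;o[280:]=0
    ys,xs=np.where(o); print("strong",[(int(y),int(xs[ys==y].min()),int(xs[ys==y].max())) for y in np.unique(ys)][:12])
    lo=(lo[0],18,60); o=cv2.inRange(hsv,lo,hi); o[:, :405]=0; o[:, 490:]=0;o[:225]=0;o[330:]=0
    ys,xs=np.where(o); print("faint",len(ys),ys.min(),ys.max(),xs.min(),xs.max(),np.mean(ys)) if len(ys) else print("faint none")
    return c
E
python3 -c "
from oc import *
st();oc()"
```

```text
13.95 [0.22  0.681 0.315 1.551 0.106 0.288] [0.5411 0.2355 0.1283]
[[-0.932  0.086 -0.353]
 [ 0.081  0.996  0.029]
 [ 0.354 -0.001 -0.935]]
[-16.74410476   1.86065241  -1.23331635] 0.0004180419246156115
strong []
faint 422 225 277 405 461 250.96682464454977
```

Emit:
{"fn": "send_rows", "kwargs": {"rows": [{"az": 0,"ax": 0,"ay": 0,"tx": 0.009,"ty": 0,"tz": 0.0005,"jaw": 1},{"az": 0,"ax": 0,"ay": -7,"tx": 0,"ty": 0,"tz": 0,"jaw": 1},{"az": 0,"ax": 0,"ay": -7,"tx": 0,"ty": 0,"tz": 0,"jaw": 1},{"az": 0,"ax": 0,"ay": -6.5,"tx": 0,"ty": 0,"tz": 0,"jaw": 1},{"az": 0,"ax": 0,"ay": 0,"tx": 0,"ty": 0,"tz": 0,"jaw": 1}]}}

```text
time: 14.42
tcp_pos: [0.532, 0.2353, 0.1298]
eef_rot: [0.133, 3.13, -0.003]
wrist_force: [-2.6, -0.1, -0.9]
grip_width: -0.0001
```

```bash
python3 -c "
from oc import *
st();oc()"
```

```text
14.42 [ 0.281  0.368 -0.13   1.065 -0.004  0.365] [0.532  0.2353 0.1298]
[[-0.996  0.085  0.009]
 [ 0.085  0.996 -0.002]
 [-0.009 -0.001 -1.   ]]
[-2.628735   -0.10987132 -0.89818267] -9.960863101291352e-05
strong []
faint 443 225 291 405 456 262.3115124153499
```

Emit:
{"fn": "send_rows", "kwargs": {"rows": [{"az": 0,"ax": 0,"ay": 0,"tx": 0,"ty": 0,"tz": 0.004,"jaw": 1},{"az": 0,"ax": 0,"ay": 0,"tx": -0.006,"ty": 0,"tz": 0,"jaw": 1},{"az": 0,"ax": 0,"ay": 0,"tx": -0.006,"ty": 0,"tz": 0,"jaw": 1},{"az": 0,"ax": 0,"ay": 0,"tx": 0,"ty": 0,"tz": 0,"jaw": 1}]}}

```text
time: 14.8
tcp_pos: [0.551, 0.235, 0.1269]
eef_rot: [0.137, 3.135, 0.001]
wrist_force: [-9.1, 1.8, 7.2]
grip_width: 0.0003
```

Emit:
{"fn": "send_rows", "kwargs": {"rows": [{"az": 0,"ax": 0,"ay": 0,"tx": -0.004,"ty": 0,"tz": 0,"jaw": 1},{"az": 0,"ax": 0,"ay": 0,"tx": 0,"ty": 0,"tz": 0,"jaw": 1}]}}

```text
time: 14.97
tcp_pos: [0.5509, 0.235, 0.1268]
eef_rot: [-0.135, -3.135, -0.001]
wrist_force: [-21.0, 2.5, 15.2]
grip_width: 0.0002
```

```bash
python3 -c "
from oc import *
st();c=oc();t=viewer.snapshot('top')
cv2.imwrite('pics/m4.png',np.hstack([cv2.resize(c['color'][170:330,395:505],(371,540),interpolation=cv2.INTER_CUBIC),cv2.resize(t['color'][90:220,150:255],(429,540),interpolation=cv2.INTER_CUBIC)]))"
```

```text
14.97 [ 0.268  0.41  -0.074  1.09   0.002  0.355] [0.5509 0.235  0.1268]
[[-0.996  0.086 -0.004]
 [ 0.086  0.996  0.001]
 [ 0.004  0.001 -1.   ]]
[-21.0264691    2.46142279  15.15500296] 0.0001891389917292383
strong []
faint 447 225 291 405 456 262.28187919463085
```

View pics/m4.png

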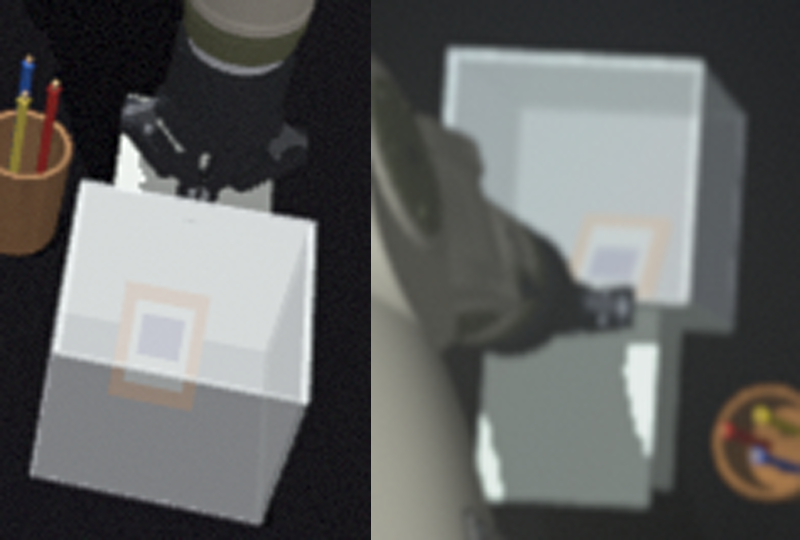

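Orange has dropped into the tote: it shows low inside at scene crop (160,345) and through the roof in the top crop (620,255). Now the green case.

Emit:
{"fn": "send_rows", "kwargs": {"rows": [{"az": 0,"ax": 0,"ay": 0,"tx": 0.03,"ty": 0,"tz": 0,"jaw": 1},{"az": 0,"ax": 0,"ay": 0,"tx": 0.03,"ty": 0,"tz": -0.02,"jaw": 1},{"az": 0,"ax": 0,"ay": 0,"tx": 0,"ty": 0,"tz": -0.04,"jaw": 0},{"az": 0,"ax": 0,"ay": 0,"tx": 0,"ty": 0,"tz": -0.04,"jaw": 0},{"az": 0,"ax": 0,"ay": 0,"tx": 0,"ty": 0,"tz": -0.025,"jaw": 0}]}}

```text
time: 15.48
tcp_pos: [0.4968, 0.24, 0.2551]
eef_rot: [0.137, 3.127, 0.001]
wrist_force: [1.2, 0.1, 0.5]
grip_width: 0.0356
```

Emit:
{"fn": "send_rows", "kwargs": {"rows": [{"az": 0,"ax": 0,"ay": 0,"tx": -0.0026,"ty": -0.0397,"tz": 0,"jaw": 0},{"az": 0,"ax": 0,"ay": 0,"tx": -0.0026,"ty": -0.0397,"tz": 0,"jaw": 0},{"az": 0,"ax": 0,"ay": 0,"tx": -0.0026,"ty": -0.0397,"tz": 0,"jaw": 0},{"az": 0,"ax": 0,"ay": 0,"tx": -0.0026,"ty": -0.0397,"tz": 0,"jaw": 0},{"az": 0,"ax": 0,"ay": 0,"tx": -0.0026,"ty": -0.0397,"tz": 0,"jaw": 0}]}}

```text
time: 15.9
tcp_pos: [0.4924, 0.0383, 0.2523]
eef_rot: [0.137, 3.128, -0.001]
wrist_force: [0.1, 0.2, 0.3]
grip_width: 0.0854
```

Emit:
{"fn": "send_rows", "kwargs": {"rows": [{"az": 0,"ax": 0,"ay": 0,"tx": -0.0026,"ty": -0.0397,"tz": 0,"jaw": 0},{"az": 0,"ax": 0,"ay": 0,"tx": -0.0026,"ty": -0.0397,"tz": 0,"jaw": 0},{"az": 0,"ax": 0,"ay": 0,"tx": -0.0026,"ty": -0.0397,"tz": 0,"jaw": 0},{"az": 0,"ax": 0,"ay": 0,"tx": -0.0026,"ty": -0.0397,"tz": 0,"jaw": 0},{"az": 0,"ax": 0,"ay": 0,"tx": -0.0026,"ty": -0.0397,"tz": 0,"jaw": 0}]}}

```text
time: 16.32
tcp_pos: [0.4873, -0.1621, 0.2523]
eef_rot: [0.139, 3.129, -0.001]
wrist_force: [1.0, 0.8, -0.5]
grip_width: 0.0856
```

Emit:
{"fn": "send_rows", "kwargs": {"rows": [{"az": 0,"ax": 0,"ay": 0,"tx": -0.0026,"ty": -0.0397,"tz": 0,"jaw": 0},{"az": 0,"ax": 0,"ay": 0,"tx": -0.0026,"ty": -0.0397,"tz": 0,"jaw": 0},{"az": 0,"ax": 0,"ay": 0,"tx": -0.0026,"ty": -0.0397,"tz": 0,"jaw": 0},{"az": 7,"ax": 0,"ay": 0,"tx": 0,"ty": 0,"tz": 0,"jaw": 0},{"az": 7,"ax": 0,"ay": 0,"tx": 0,"ty": 0,"tz": 0,"jaw": 0}]}}

```text
time: 16.73
tcp_pos: [0.4841, -0.2826, 0.2512]
eef_rot: [0.534, 3.087, 0.001]
wrist_force: [-0.0, -0.6, 0.4]
grip_width: 0.0852
```

Emit:
{"fn": "send_rows", "kwargs": {"rows": [{"az": 0,"ax": 0,"ay": 0,"tx": 0,"ty": 0,"tz": 0,"jaw": 0},{"az": 0,"ax": 0,"ay": 0,"tx": 0,"ty": 0,"tz": 0,"jaw": 0}]}}

```text
time: 16.9
tcp_pos: [0.4839, -0.2793, 0.2515]
eef_rot: [0.514, 3.09, 0.001]
wrist_force: [-0.3, 0.8, 1.0]
grip_width: 0.0852
```

Run:
```python
from look import *
S=st(); s=look("w5","green_case_center")
```

```text
16.9 [-0.67   0.27   0.036  1.33   0.005 -0.34 ] [ 0.4839 -0.2793  0.2515]
[[-0.946  0.324  0.009]
 [ 0.324  0.946 -0.001]
 [-0.008  0.002 -1.   ]]
[-0.3309  0.8369  0.9504] 0.08522869748479345
place 0.86 [195.52 342.  ] [ 0.6429 -0.4944  0.014 ]
place 0.59 [317.824 183.   ] [ 0.5    -0.2844  0.014 ]
0.9 (0.502, -0.2842) size 0.06 0.084 long deg -18.9
0.82 (0.6395, -0.4725) size 0.064 0.046 long deg 1.2
```

Emit:
{"fn": "send_rows", "kwargs": {"rows": [{"az": 0,"ax": 0,"ay": 0,"tx": 0.0067,"ty": 0.001,"tz": 0.035,"jaw": 0},{"az": 0,"ax": 0,"ay": 0,"tx": 0,"ty": 0,"tz": 0.04,"jaw": 0},{"az": 0,"ax": 0,"ay": 0,"tx": 0,"ty": 0,"tz": 0.04,"jaw": 0},{"az": 0,"ax": 0,"ay": 0,"tx": 0,"ty": 0,"tz": 0.04,"jaw": 0},{"az": 0,"ax": 0,"ay": 0,"tx": 0,"ty": 0,"tz": 0.04,"jaw": 0.15}]}}

```text
time: 17.47
tcp_pos: [0.4792, -0.2741, 0.0557]
eef_rot: [0.512, 3.089, -0.0]
wrist_force: [0.4, -1.1, -1.5]
grip_width: 0.0752
```

Emit:
{"fn": "send_rows", "kwargs": {"rows": [{"az": 0,"ax": 0,"ay": 0,"tx": 0,"ty": 0,"tz": 0.02,"jaw": 0.15},{"az": 0,"ax": 0,"ay": 0,"tx": 0,"ty": 0,"tz": 0.015,"jaw": 0.15},{"az": 0,"ax": 0,"ay": 0,"tx": 0,"ty": 0,"tz": 0.0,"jaw": 0.15},{"az": 0,"ax": 0,"ay": 0,"tx": 0,"ty": 0,"tz": 0.0,"jaw": 0.15},{"az": 0,"ax": 0,"ay": 0,"tx": 0,"ty": 0,"tz": 0.0,"jaw": 0.15}]}}

```text
time: 17.88
tcp_pos: [0.48, -0.2749, 0.0229]
eef_rot: [0.515, 3.089, -0.001]
wrist_force: [0.9, -0.3, 0.0]
grip_width: 0.0726
```

Run:
```python
from h import *
S=st(); s=viewer.snapshot("wrist"); cv2.imwrite("pics/w6.png",s["color"])
hsv=cv2.cvtColor(s["color"],cv2.COLOR_BGR2HSV); o=cv2.inRange(hsv,(50,120,40),(85,255,255))
for r in range(225,350,15):
    m=np.where(o[r,200:440])[0]+200
    if len(m): print(r,m.min(),m.max(),(m.min()+m.max())/2)
```

```text
17.88 [-0.668  0.416 -0.351  0.795  0.005 -0.337] [ 0.48   -0.2749  0.0229]
[[-0.946  0.324  0.01 ]
 [ 0.324  0.946 -0.002]
 [-0.01   0.001 -1.   ]]
[ 0.90875012 -0.27289162  0.01714431] 0.07260441387538434
225 252 383 317.5
240 252 382 317.0
255 253 381 317.0
270 254 380 317.0
285 255 379 317.0
300 255 378 316.5
315 256 377 316.5
330 256 376 316.0
345 257 375 316.0
```

Emit:
{"fn": "send_rows", "kwargs": {"rows": [{"az": 0,"ax": 0,"ay": 0,"tx": 0.002,"ty": 0,"tz": 0.01,"jaw": 0.15},{"az": 0,"ax": 0,"ay": 0,"tx": 0,"ty": 0,"tz": 0.007,"jaw": 0.15},{"az": 0,"ax": 0,"ay": 0,"tx": 0,"ty": 0,"tz": 0.002,"jaw": 0.15},{"az": 0,"ax": 0,"ay": 0,"tx": 0,"ty": 0,"tz": 0.0,"jaw": 0.15}]}}

```text
time: 18.27
tcp_pos: [0.4765, -0.2734, 0.0018]
eef_rot: [0.517, 3.091, 0.002]
wrist_force: [0.4, -0.3, 0.0]
grip_width: 0.0731
```

Emit:
{"fn": "send_rows", "kwargs": {"rows": [{"az": 0,"ax": 0,"ay": 0,"tx": 0,"ty": 0,"tz": 0.002,"jaw": 0.15},{"az": 0,"ax": 0,"ay": 0,"tx": 0,"ty": 0,"tz": 0.0,"jaw": 0.15}]}}

```text
time: 18.43
tcp_pos: [0.4772, -0.2739, 0.0003]
eef_rot: [0.517, 3.09, 0.001]
wrist_force: [-0.1, 0.7, 0.1]
grip_width: 0.0725
```

Raise 1 mm and grip, then lift.

Emit:
{"fn": "send_rows", "kwargs": {"rows": [{"az": 0,"ax": 0,"ay": 0,"tx": 0,"ty": 0,"tz": -0.001,"jaw": 0.5},{"az": 0,"ax": 0,"ay": 0,"tx": 0,"ty": 0,"tz": 0,"jaw": 0.5},{"az": 0,"ax": 0,"ay": 0,"tx": 0,"ty": 0,"tz": 0,"jaw": 0.5},{"az": 0,"ax": 0,"ay": 0,"tx": 0,"ty": 0,"tz": 0,"jaw": 0.5}]}}

```text
time: 18.77
tcp_pos: [0.4776, -0.2741, 0.0023]
eef_rot: [0.517, 3.089, 0.0]
wrist_force: [-0.6, 1.3, 4.9]
grip_width: 0.0579
```

Emit:
{"fn": "send_rows", "kwargs": {"rows": [{"az": 0,"ax": 0,"ay": 0,"tx": 0,"ty": 0,"tz": -0.01,"jaw": 0.5},{"az": 0,"ax": 0,"ay": 0,"tx": 0,"ty": 0,"tz": -0.03,"jaw": 0.5},{"az": 0,"ax": 0,"ay": 0,"tx": 0,"ty": 0,"tz": -0.04,"jaw": 0.5},{"az": 0,"ax": 0,"ay": 0,"tx": 0,"ty": 0,"tz": -0.04,"jaw": 0.5},{"az": 0,"ax": 0,"ay": 0,"tx": 0,"ty": 0,"tz": -0.04,"jaw": 0.5}]}}

```text
time: 19.18
tcp_pos: [0.4753, -0.2733, 0.1635]
eef_rot: [0.517, 3.091, 0.002]
wrist_force: [0.3, -0.5, -0.6]
grip_width: 0.0578
```

Emit:
{"fn": "send_rows", "kwargs": {"rows": [{"az": 0,"ax": 0,"ay": 0,"tx": 0,"ty": 0,"tz": -0.04,"jaw": 0.5},{"az": 0,"ax": 0,"ay": 0,"tx": 0,"ty": 0,"tz": -0.04,"jaw": 0.5},{"az": 0,"ax": 0,"ay": 0,"tx": 0,"ty": 0,"tz": 0,"jaw": 0.5},{"az": 0,"ax": 0,"ay": 0,"tx": 0,"ty": 0,"tz": 0,"jaw": 0.5}]}}

```text
time: 19.52
tcp_pos: [0.4765, -0.2747, 0.245]
eef_rot: [0.516, 3.084, -0.004]
wrist_force: [0.5, 0.4, -0.7]
grip_width: 0.058
```

Run:
```python
from h import *
np.set_printoptions(precision=4,suppress=True)
S=st(); s=viewer.snapshot("wrist"); z=S["tcp_pos"][2]+.012
hsv=cv2.cvtColor(s["color"],cv2.COLOR_BGR2HSV); o=cv2.inRange(hsv,(50,120,40),(85,255,255))
for r in range(225,350,12):
    m=np.where(o[r,230:410])[0]+230
    if len(m): print(r,m.min(),m.max(),((px2w(s,(m.min(),r),z,False)+px2w(s,(m.max()+1,r),z,False))/2)[:2])
```

```text
19.52 [-0.672  0.249 -0.008  1.3    0.005 -0.34 ] [ 0.4765 -0.2747  0.245 ]
[[-0.945  0.326  0.014]
 [ 0.326  0.946 -0.005]
 [-0.015 -0.    -1.   ]]
[ 0.4979  0.4249 -0.6991] 0.05800270779523361
237 245 387 [ 0.4599 -0.2705]
249 244 389 [ 0.4648 -0.272 ]
261 245 389 [ 0.4698 -0.2735]
273 246 388 [ 0.4748 -0.2752]
285 246 387 [ 0.4798 -0.2772]
297 247 387 [ 0.4851 -0.2788]
309 245 388 [ 0.4904 -0.2808]
321 245 387 [ 0.4957 -0.2829]
333 246 387 [ 0.5014 -0.2846]
345 247 386 [ 0.507  -0.2865]
```

Emit:
{"fn": "send_rows", "kwargs": {"rows": [{"az": 0,"ax": 0,"ay": 0,"tx": 0.01264,"ty": 0.03762,"tz": 0,"jaw": 0.5},{"az": 0,"ax": 0,"ay": 0,"tx": 0.01264,"ty": 0.03762,"tz": 0,"jaw": 0.5},{"az": 0,"ax": 0,"ay": 0,"tx": 0.01264,"ty": 0.03762,"tz": 0,"jaw": 0.5},{"az": 0,"ax": 0,"ay": 0,"tx": 0.01264,"ty": 0.03762,"tz": 0,"jaw": 0.5},{"az": 0,"ax": 0,"ay": 0,"tx": 0.01264,"ty": 0.03762,"tz": 0,"jaw": 0.5}]}}

```text
time: 19.98
tcp_pos: [0.4749, -0.0732, 0.2391]
eef_rot: [0.519, 3.094, 0.002]
wrist_force: [0.8, 1.0, -1.8]
grip_width: 0.0583
```

Emit:
{"fn": "send_rows", "kwargs": {"rows": [{"az": 0,"ax": 0,"ay": 0,"tx": 0.01264,"ty": 0.03762,"tz": 0,"jaw": 0.5},{"az": 0,"ax": 0,"ay": 0,"tx": 0.01264,"ty": 0.03762,"tz": 0,"jaw": 0.5},{"az": 0,"ax": 0,"ay": 0,"tx": 0.01264,"ty": 0.03762,"tz": 0,"jaw": 0.5},{"az": 0,"ax": 0,"ay": 0,"tx": 0.01264,"ty": 0.03762,"tz": 0,"jaw": 0.5},{"az": 0,"ax": 0,"ay": 0,"tx": 0.01264,"ty": 0.03762,"tz": 0,"jaw": 0.5}]}}

```text
time: 20.4
tcp_pos: [0.4763, 0.125, 0.2391]
eef_rot: [0.518, 3.094, -0.001]
wrist_force: [0.5, -0.4, -0.3]
grip_width: 0.0582
```

Emit:
{"fn": "send_rows", "kwargs": {"rows": [{"az": 0,"ax": 0,"ay": 0,"tx": 0.01264,"ty": 0.03762,"tz": 0,"jaw": 0.5},{"az": 0,"ax": 0,"ay": 0,"tx": 0.01264,"ty": 0.03762,"tz": 0,"jaw": 0.5},{"az": 0,"ax": 0,"ay": 0,"tx": 0.01264,"ty": 0.03762,"tz": 0,"jaw": 0.5},{"az": -7,"ax": 0,"ay": 0,"tx": 0,"ty": 0,"tz": 0,"jaw": 0.5},{"az": -7,"ax": 0,"ay": 0,"tx": 0,"ty": 0,"tz": 0,"jaw": 0.5}]}}

```text
time: 20.82
tcp_pos: [0.4771, 0.2444, 0.2383]
eef_rot: [0.121, 3.135, -0.003]
wrist_force: [-0.7, -0.1, -1.5]
grip_width: 0.0581
```

Emit:
{"fn": "send_rows", "kwargs": {"rows": [{"az": 0,"ax": 0,"ay": 0.6,"tx": 0,"ty": 0,"tz": 0,"jaw": 0.5},{"az": 0,"ax": 0,"ay": 0,"tx": 0,"ty": 0,"tz": 0,"jaw": 0.5},{"az": 0,"ax": 0,"ay": 0,"tx": 0,"ty": 0,"tz": 0,"jaw": 0.5}]}}

```text
time: 21.07
tcp_pos: [0.4786, 0.2417, 0.2399]
eef_rot: [-0.143, -3.134, 0.001]
wrist_force: [1.8, -1.0, -0.9]
grip_width: 0.0577
```

```bash
python3 -c "
from oc import *
st();oc()"
```

```text
21.07 [ 3.170e-01  2.390e-01 -3.300e-02  1.303e+00  1.000e-03  4.090e-01] [0.4786 0.2417 0.2399]
[[-0.996  0.091 -0.004]
 [ 0.091  0.996 -0.001]
 [ 0.004 -0.001 -1.   ]]
[ 1.79116598 -1.04254145 -0.9041934 ] 0.05773108129480719
strong []
faint 442 225 291 405 456 262.1877828054299
```

Emit:
{"fn": "send_rows", "kwargs": {"rows": [{"az": 0,"ax": 0,"ay": 0,"tx": 0,"ty": -0.0005,"tz": 0.035,"jaw": 0.5},{"az": 0,"ax": 0,"ay": 0,"tx": 0,"ty": 0,"tz": 0.04,"jaw": 0.5},{"az": 0,"ax": 0,"ay": 0,"tx": 0,"ty": 0,"tz": 0.03,"jaw": 0.5},{"az": 0,"ax": 0,"ay": 0,"tx": 0,"ty": 0,"tz": 0.01,"jaw": 0.5},{"az": 0,"ax": 0,"ay": 0,"tx": 0,"ty": 0,"tz": 0,"jaw": 0.5}]}}

```text
time: 21.53
tcp_pos: [0.4765, 0.2404, 0.1234]
eef_rot: [-0.14, -3.131, 0.003]
wrist_force: [-0.3, 0.2, -0.5]
grip_width: 0.0577
```

Emit:
{"fn": "send_rows", "kwargs": {"rows": [{"az": 0,"ax": 0,"ay": 0,"tx": 0,"ty": 0,"tz": 0,"jaw": 0.5},{"az": 0,"ax": 0,"ay": 0,"tx": 0,"ty": 0,"tz": 0,"jaw": 0.5}]}}

```text
time: 21.7
tcp_pos: [0.4804, 0.242, 0.1283]
eef_rot: [0.138, 3.137, 0.002]
wrist_force: [0.9, 0.2, -0.2]
grip_width: 0.0582
```

Emit:
{"fn": "send_rows", "kwargs": {"rows": [{"az": 0,"ax": 0,"ay": 0,"tx": 0,"ty": -0.0008,"tz": 0.0055,"jaw": 0.5},{"az": 0,"ax": 0,"ay": 0,"tx": 0,"ty": 0,"tz": 0.0,"jaw": 0.5},{"az": 0,"ax": 0,"ay": 0,"tx": 0,"ty": 0,"tz": 0,"jaw": 0.5},{"az": 0,"ax": 0,"ay": 0,"tx": 0,"ty": 0,"tz": 0,"jaw": 0.5}]}}

```text
time: 22.03
tcp_pos: [0.479, 0.2411, 0.1213]
eef_rot: [-0.137, -3.138, -0.001]
wrist_force: [0.5, 0.0, 0.3]
grip_width: 0.058
```

Run:
```python
from h import *
S=st(); s=viewer.snapshot("wrist")
im=s["color"]; g=cv2.cvtColor(im,cv2.COLOR_BGR2GRAY); hsv=cv2.cvtColor(im,cv2.COLOR_BGR2HSV); o=cv2.inRange(hsv,(50,120,40),(85,255,255))
for r in range(170,330,12):
    m=np.where(o[r,230:410])[0]+230; w=np.where(g[r,170:480]>120)[0]+170
    print(r,(m.min(),m.max()) if len(m) else None,(w.min(),w.max()) if len(w) else None)
```

```text
22.03 [ 3.160e-01  2.980e-01 -2.520e-01  1.021e+00  1.000e-03  4.040e-01] [0.479  0.2411 0.1213]
[[-0.996  0.087 -0.001]
 [ 0.087  0.996  0.   ]
 [ 0.001  0.    -1.   ]]
[0.5234978  0.00479127 0.3339341 ] 0.058013255922688314
170 None (np.int64(180), np.int64(449))
182 None (np.int64(181), np.int64(448))
194 None (np.int64(183), np.int64(447))
206 None (np.int64(184), np.int64(445))
218 None (np.int64(185), np.int64(444))
230 None (np.int64(187), np.int64(443))
242 (np.int64(242), np.int64(391)) (np.int64(189), np.int64(442))
254 (np.int64(244), np.int64(390)) (np.int64(190), np.int64(441))
266 (np.int64(245), np.int64(389)) (np.int64(191), np.int64(440))
278 (np.int64(246), np.int64(388)) (np.int64(193), np.int64(439))
290 (np.int64(246), np.int64(388)) (np.int64(212), np.int64(422))
302 (np.int64(245), np.int64(389)) (np.int64(265), np.int64(368))
314 (np.int64(247), np.int64(387)) (np.int64(240), np.int64(393))
326 (np.int64(247), np.int64(386)) (np.int64(236), np.int64(397))
```

Emit:
{"fn": "send_rows", "kwargs": {"rows": [{"az": 0,"ax": 0,"ay": 0,"tx": -0.008,"ty": -0.0005,"tz": 0,"jaw": 0.5},{"az": 0,"ax": 0,"ay": 0,"tx": -0.008,"ty": 0,"tz": 0,"jaw": 0.5},{"az": 0,"ax": 0,"ay": 0,"tx": -0.004,"ty": 0,"tz": 0,"jaw": 0.5},{"az": 0,"ax": 0,"ay": 0,"tx": -0.004,"ty": 0,"tz": 0,"jaw": 0.5},{"az": 0,"ax": 0,"ay": 0,"tx": 0,"ty": 0,"tz": 0,"jaw": 0.5}]}}

```text
time: 22.5
tcp_pos: [0.5038, 0.2382, 0.1205]
eef_rot: [-0.138, -3.137, -0.0]
wrist_force: [-0.4, 0.3, 0.1]
grip_width: 0.0579
```

Emit:
{"fn": "send_rows", "kwargs": {"rows": [{"az": 0,"ax": 0,"ay": 0,"tx": -0.005,"ty": 0,"tz": 0,"jaw": 0.5},{"az": 0,"ax": 0,"ay": 0,"tx": 0,"ty": 0,"tz": 0,"jaw": 0.5}]}}

```text
time: 22.67
tcp_pos: [0.5083, 0.2378, 0.1205]
eef_rot: [-0.137, -3.137, 0.0]
wrist_force: [1.0, 0.6, -1.1]
grip_width: 0.058
```

Emit:
{"fn": "send_rows", "kwargs": {"rows": [{"az": 0,"ax": 0,"ay": 0,"tx": -0.009,"ty": 0,"tz": 0,"jaw": 0.5},{"az": 0,"ax": 0,"ay": 0,"tx": -0.009,"ty": 0,"tz": 0,"jaw": 0.5},{"az": 0,"ax": 0,"ay": 0,"tx": -0.008,"ty": 0,"tz": 0,"jaw": 0.5},{"az": 0,"ax": 0,"ay": 0,"tx": -0.005,"ty": 0,"tz": 0,"jaw": 0.5},{"az": 0,"ax": 0,"ay": 0,"tx": 0,"ty": 0,"tz": 0,"jaw": 0.5}]}}

```text
time: 23.08
tcp_pos: [0.5401, 0.235, 0.1205]
eef_rot: [-0.138, -3.138, -0.0]
wrist_force: [-0.4, 0.8, -0.2]
grip_width: 0.0582
```

Emit:
{"fn": "send_rows", "kwargs": {"rows": [{"az": 0,"ax": 0,"ay": 0,"tx": -0.004,"ty": 0,"tz": 0,"jaw": 0.5},{"az": 0,"ax": 0,"ay": 0,"tx": -0.003,"ty": 0,"tz": 0,"jaw": 0.5},{"az": 0,"ax": 0,"ay": 0,"tx": 0,"ty": 0,"tz": 0,"jaw": 0.5}]}}

```text
time: 23.33
tcp_pos: [0.5459, 0.2345, 0.1205]
eef_rot: [-0.137, -3.137, -0.0]
wrist_force: [0.2, 0.3, -0.4]
grip_width: 0.0577
```

Emit:
{"fn": "send_rows", "kwargs": {"rows": [{"az": 0,"ax": 0,"ay": 0,"tx": 0,"ty": 0,"tz": 0,"jaw": 0.0},{"az": 0,"ax": 0,"ay": 0,"tx": 0,"ty": 0,"tz": 0,"jaw": 0.0},{"az": 0,"ax": 0,"ay": 0,"tx": 0,"ty": 0,"tz": 0,"jaw": 0.0},{"az": 0,"ax": 0,"ay": 0,"tx": 0.01,"ty": 0,"tz": -0.003,"jaw": 0.0},{"az": 0,"ax": 0,"ay": 0,"tx": 0.03,"ty": 0,"tz": -0.003,"jaw": 0.0}]}}

```text
time: 23.75
tcp_pos: [0.5081, 0.2379, 0.1267]
eef_rot: [0.14, 3.137, 0.001]
wrist_force: [0.6, 0.8, 0.0]
grip_width: 0.0856
```

Emit:
{"fn": "send_rows", "kwargs": {"rows": [{"az": 0,"ax": 0,"ay": 0,"tx": 0.03,"ty": 0,"tz": -0.01,"jaw": 1},{"az": 0,"ax": 0,"ay": 0,"tx": 0,"ty": 0,"tz": 0,"jaw": 1},{"az": 0,"ax": 0,"ay": 6.7,"tx": 0,"ty": 0,"tz": 0,"jaw": 1},{"az": 0,"ax": 0,"ay": 6.7,"tx": 0,"ty": 0,"tz": 0,"jaw": 1},{"az": 0,"ax": 0,"ay": 6.6,"tx": 0,"ty": 0,"tz": 0,"jaw": 1}]}}

```text
time: 24.17
tcp_pos: [0.475, 0.2414, 0.1391]
eef_rot: [-0.12, -2.787, -0.024]
wrist_force: [1.9, 0.9, -0.1]
grip_width: 0.0256
```

Emit:
{"fn": "send_rows", "kwargs": {"rows": [{"az": 0,"ax": 0,"ay": 0,"tx": 0,"ty": 0,"tz": 0,"jaw": 1},{"az": 0,"ax": 0,"ay": 0,"tx": 0,"ty": 0,"tz": 0,"jaw": 1},{"az": 0,"ax": 0,"ay": 0,"tx": 0,"ty": 0,"tz": 0,"jaw": 1}]}}

```text
time: 24.42
tcp_pos: [0.4755, 0.2408, 0.1365]
eef_rot: [-0.122, -2.789, -0.021]
wrist_force: [-0.2, 0.5, 0.6]
grip_width: -0.0003
```

```bash
python3 -c "
from oc import *
st();oc((45,90,50),(90,255,255))"
```

```text
24.42 [0.253 0.546 0.104 1.46  0.114 0.321] [0.4755 0.2408 0.1365]
[[-0.936  0.087 -0.341]
 [ 0.082  0.996  0.03 ]
 [ 0.343 -0.    -0.939]]
[-0.15053438  0.4699409   0.58558983] -0.0003039801473473808
strong [(225, 441, 444), (226, 441, 449), (227, 447, 454), (228, 452, 459), (229, 457, 464), (230, 463, 464)]
faint 240 225 262 435 465 243.15416666666667
```

Emit:
{"fn": "send_rows", "kwargs": {"rows": [{"az": 0,"ax": 0,"ay": 0,"tx": -0.0131,"ty": 0,"tz": -0.0035,"jaw": 1},{"az": 0,"ax": 0,"ay": 0,"tx": -0.0131,"ty": 0,"tz": -0.0035,"jaw": 1},{"az": 0,"ax": 0,"ay": 0,"tx": -0.0131,"ty": 0,"tz": -0.0035,"jaw": 1},{"az": 0,"ax": 0,"ay": 0,"tx": -0.0131,"ty": 0,"tz": -0.0035,"jaw": 1},{"az": 0,"ax": 0,"ay": 0,"tx": 0,"ty": 0,"tz": 0,"jaw": 1}]}}

```text
time: 24.88
tcp_pos: [0.5299, 0.2363, 0.1339]
eef_rot: [-0.121, -2.792, -0.023]
wrist_force: [-0.6, 0.0, 0.1]
grip_width: 0.0003
```

Emit:
{"fn": "send_rows", "kwargs": {"rows": [{"az": 0,"ax": 0,"ay": 0,"tx": -0.004,"ty": 0,"tz": -0.001,"jaw": 1},{"az": 0,"ax": 0,"ay": 0,"tx": 0,"ty": 0,"tz": 0,"jaw": 1}]}}

```text
time: 25.05
tcp_pos: [0.5317, 0.2361, 0.133]
eef_rot: [-0.121, -2.788, -0.022]
wrist_force: [-3.6, 0.4, 1.0]
grip_width: 0.0001
```

Emit:
{"fn": "send_rows", "kwargs": {"rows": [{"az": 0,"ax": 0,"ay": 0,"tx": -0.004,"ty": 0,"tz": -0.001,"jaw": 1},{"az": 0,"ax": 0,"ay": 0,"tx": 0,"ty": 0,"tz": 0,"jaw": 1}]}}

```text
time: 25.22
tcp_pos: [0.5333, 0.2359, 0.132]
eef_rot: [-0.12, -2.782, -0.021]
wrist_force: [-9.0, 1.6, 1.2]
grip_width: 0.0
```

```bash
python3 -c "
from oc import *
st();oc((45,90,50),(90,255,255))"
```

```text
25.22 [0.223 0.66  0.287 1.54  0.106 0.291] [0.5333 0.2359 0.132 ]
[[-0.933  0.086 -0.348]
 [ 0.081  0.996  0.03 ]
 [ 0.35  -0.    -0.937]]
[-8.99864668  1.60131439  1.23383506] 3.8251149979572534e-05
strong []
faint 200 226 265 434 464 250.27
```

Same pattern as before. I keep pushing forward and down.

Emit:
{"fn": "send_rows", "kwargs": {"rows": [{"az": 0,"ax": 0,"ay": 0,"tx": -0.005,"ty": 0,"tz": 0.0005,"jaw": 1},{"az": 0,"ax": 0,"ay": 0,"tx": 0,"ty": 0,"tz": 0,"jaw": 1}]}}

```text
time: 25.43
tcp_pos: [0.5363, 0.2355, 0.129]
eef_rot: [-0.12, -2.778, -0.02]
wrist_force: [-13.5, 1.7, -1.7]
grip_width: -0.0003
```

Emit:
{"fn": "send_rows", "kwargs": {"rows": [{"az": 0,"ax": 0,"ay": 0,"tx": -0.005,"ty": 0,"tz": 0.0005,"jaw": 1},{"az": 0,"ax": 0,"ay": 0,"tx": 0,"ty": 0,"tz": 0,"jaw": 1}]}}

```text
time: 25.6
tcp_pos: [0.5396, 0.2351, 0.126]
eef_rot: [-0.119, -2.775, -0.019]
wrist_force: [-11.1, 1.1, -2.2]
grip_width: -0.0001
```

Emit:
{"fn": "send_rows", "kwargs": {"rows": [{"az": 0,"ax": 0,"ay": 0,"tx": -0.003,"ty": 0,"tz": 0,"jaw": 1},{"az": 0,"ax": 0,"ay": 0,"tx": 0,"ty": 0,"tz": 0,"jaw": 1}]}}

```text
time: 25.77
tcp_pos: [0.5401, 0.235, 0.126]
eef_rot: [-0.119, -2.771, -0.019]
wrist_force: [-21.9, 1.7, -0.2]
grip_width: 0.0003
```

```bash
python3 -c "
from oc import *
st();oc((45,90,50),(90,255,255))"
```

```text
25.77 [0.219 0.686 0.315 1.553 0.106 0.286] [0.5401 0.235  0.126 ]
[[-0.93   0.085 -0.359]
 [ 0.08   0.996  0.029]
 [ 0.36  -0.002 -0.933]]
[-21.8834003    1.69417344  -0.16319817] 0.00030345747983053547
strong []
faint 266 255 292 428 456 277.62406015037595
```

The green region jumped down to rows 255–292, so it looks dropped. I'm backing off and checking.

Emit:
{"fn": "send_rows", "kwargs": {"rows": [{"az": 0,"ax": 0,"ay": 0,"tx": 0.02,"ty": 0,"tz": 0.0,"jaw": 1},{"az": 0,"ax": 0,"ay": -7,"tx": 0.02,"ty": 0,"tz": 0,"jaw": 1},{"az": 0,"ax": 0,"ay": -7,"tx": 0.02,"ty": 0,"tz": -0.02,"jaw": 1},{"az": 0,"ax": 0,"ay": -6.5,"tx": 0.02,"ty": 0,"tz": -0.03,"jaw": 1},{"az": 0,"ax": 0,"ay": 0,"tx": 0.02,"ty": 0,"tz": -0.03,"jaw": 1}]}}

```text
time: 26.23
tcp_pos: [0.4541, 0.2416, 0.2253]
eef_rot: [0.133, 3.128, -0.001]
wrist_force: [-1.1, -0.2, -0.2]
grip_width: 0.0
```

Emit:
{"fn": "send_rows", "kwargs": {"rows": [{"az": 0,"ax": 0,"ay": 0,"tx": 0.015,"ty": -0.035,"tz": 0.0,"jaw": 1},{"az": 0,"ax": 0,"ay": 0,"tx": 0.015,"ty": -0.035,"tz": 0,"jaw": 1},{"az": 0,"ax": 0,"ay": 0,"tx": 0,"ty": -0.04,"tz": 0,"jaw": 1},{"az": 0,"ax": 0,"ay": 0,"tx": 0,"ty": -0.04,"tz": 0,"jaw": 1},{"az": 0,"ax": 0,"ay": 0,"tx": 0,"ty": -0.04,"tz": 0,"jaw": 1}]}}

```text
time: 26.65
tcp_pos: [0.4128, 0.0545, 0.2262]
eef_rot: [0.133, 3.127, -0.001]
wrist_force: [1.7, -0.8, 0.3]
grip_width: 0.0004
```

Emit:
{"fn": "send_rows", "kwargs": {"rows": [{"az": 0,"ax": 0,"ay": 0,"tx": 0,"ty": -0.04,"tz": 0,"jaw": 1},{"az": 0,"ax": 0,"ay": 0,"tx": 0,"ty": -0.04,"tz": 0,"jaw": 1},{"az": 0,"ax": 0,"ay": 0,"tx": 0,"ty": 0,"tz": 0,"jaw": 1},{"az": 0,"ax": 0,"ay": 0,"tx": 0,"ty": 0,"tz": 0,"jaw": 1}]}}

```text
time: 26.98
tcp_pos: [0.4065, -0.0262, 0.2258]
eef_rot: [0.145, 3.128, -0.002]
wrist_force: [0.2, 0.3, 0.4]
grip_width: 0.0001
```

Run:
```python
from oc import *
np.set_printoptions(precision=4,suppress=True)
st();c=oc((45,90,50),(90,255,255));t=viewer.snapshot('top')
for s in(c,t):
  for n in("orange_case_center","green_case_center","glass_cube","pencil_cup"):
    print(n,[(round(d["p"],2),np.array(d["point"])*[640,400],px2w(s,d["point"],.02 if "case" in n else 0)[:2]) for d in finder.place_of(s,n)[:4]])
cv2.imwrite('pics/m5.png',np.hstack([cv2.resize(c['color'][170:330,360:500],(400,457),interpolation=cv2.INTER_CUBIC),cv2.resize(t['color'][90:220,150:264],(400,457),interpolation=cv2.INTER_CUBIC)]))
```

```text
26.98 [-0.263 -0.018 -0.361  1.218  0.001 -0.17 ] [ 0.4065 -0.0262  0.2258]
[[-0.996  0.093  0.01 ]
 [ 0.093  0.996 -0.002]
 [-0.01  -0.001 -1.   ]]
[0.1734 0.3082 0.4325] 0.00012015235855588118
strong []
faint 372 261 298 427 456 280.6747311827957
orange_case_center [(0.89, array([259.328, 159.88 ]), array([ 0.2592, -0.331 ]))]
green_case_center [(0.84, array([159.68, 252.  ]), array([ 0.6494, -0.4947]))]
glass_cube [(0.52, array([296. , 198.2]), array([ 0.3828, -0.189 ]))]
pencil_cup [(0.64, array([397.824, 232.52 ]), array([0.464 , 0.1133]))]
orange_case_center [(0.86, array([413.824, 276.12 ]), array([ 0.245 , -0.3336]))]
green_case_center [(0.62, array([462.912, 132.08 ]), array([ 0.6415, -0.482 ]))]
glass_cube [(0.59, array([359.68, 228.4 ]), array([ 0.38  , -0.1889]))]
pencil_cup [(0.81, array([250.816, 197.92 ]), array([0.4735, 0.1172]))]
```

View pics/m5.png

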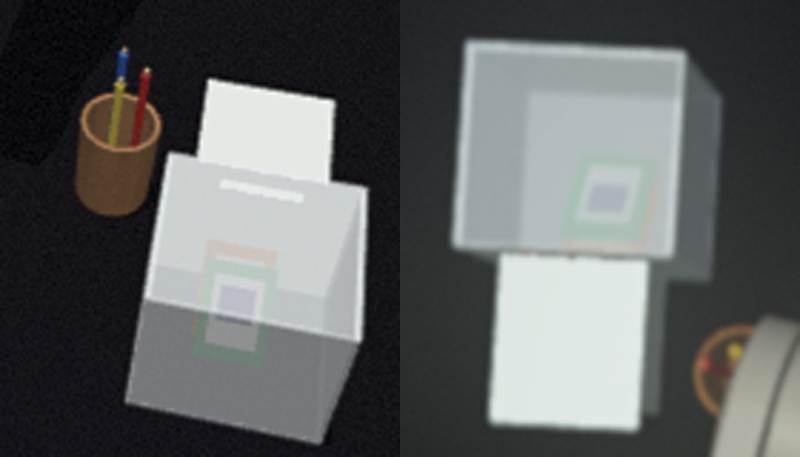

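Run:
```python
from h import *
c=viewer.snapshot("scene");t=viewer.snapshot("top")
a=[px2w(c,(443,276),z,False) for z in(0,.1)];b=[px2w(t,(209,146.4),z,False) for z in(0,.1)]
for z in np.arange(0,.09,.01): print(round(z,2),np.round(px2w(c,(443,276),z,False)[:2]-px2w(t,(209,146.4),z,False)[:2],4),np.round(px2w(t,(209,146.4),z,False)[:2],3))
```

```text
0.0 [-0.0356  0.0018] [0.624 0.234]
0.01 [-0.0267  0.0027] [0.622 0.232]
0.02 [-0.0177  0.0036] [0.62 0.23]
0.03 [-0.0087  0.0045] [0.619 0.227]
0.04 [0.0002 0.0054] [0.617 0.225]
0.05 [0.0092 0.0063] [0.615 0.222]
0.06 [0.0182 0.0072] [0.614 0.22 ]
0.07 [0.0272 0.0081] [0.612 0.218]
0.08 [0.0361 0.009 ] [0.61  0.215]
```

```bash
python3 -c "
from h import *
st(); print(hand_in())"
```

```text
27.58 [-2.570e-01 -1.400e-02 -3.590e-01  1.219e+00  1.000e-03 -1.710e-01] [ 0.4071 -0.0238  0.2248]
[[-0.996  0.086  0.007]
 [ 0.086  0.996 -0.001]
 [-0.007 -0.    -1.   ]]
[ 0.94729599 -0.02157163 -0.45476099] -4.072668535952738e-06
the job is handed in; nothing more can be done
None
```

Both cases are inside the tote and the job is handed in at about 27.6 s; the hand-in gave no verdict. I gripped each case by its rear half, slid it into the slot, then pushed it through with closed fingers.

- **Jam:** the orange case stuck with a straight push, at about 25 N and with its rear about 17 mm outside. Tilting the fingers 20° freed it. I used that tilted push from the start on the green case, and neither push went above about 26 N.
- **Cases:** the final scene and top pictures show the slot empty and both cases low in the tote, green on top of orange. A rough triangulation puts the green centre about 40 mm above the desk and about 55 mm behind the outer face of the front wall. I did not triangulate the orange case; it lies beneath the green one.
- **Look-alikes:** the loose orange case and the yellow block were left alone.
- **Cube and cup:** final network readings put both within about 10 mm of where they started, mostly the networks' own scatter. The cup looks upright.
- **Disagreement:** at the end the networks found only the look-alikes, because the real cases are faint behind the clear walls. The check on the cases therefore rests on the pictures and pixel colours.

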